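Unlock the kitchen scale with an adjustable wrench and weigh out the apricots

ROBOT

A 7-joint arm with a two-finger parallel gripper is mounted at the origin on the work surface. World frame = base frame: x ahead of the robot, y to its left, z up, the work surface at z = 0. Lengths are in mm, angles in rad, forces in N, time in s.
With the tool pointing down it reaches from about 425 to 975 mm from the base axis. Payload 16.7 kg.
Tool frame: the origin (TCP) lies on the centre line of the jaws, within the pads' length; the fingertips stand 8 mm ahead of it and the grasp point (between the pads) lies 11 mm behind it; z points along the fingers, y is the line along which they close (so a half turn about z gives the same grasp; the last joint's range is limited). The gripper opens to 85 mm and grips with 20 to 120 N. Pads are 22 mm wide; open, the fingers measure 114 mm over their backs; the gripper's body (76 mm by 85 mm) begins 54 mm behind the grasp point. The pads swing forward as they close: fully open they stand 13 mm farther back than shut.
Start: joints at [1.101, 0.426, 0.074, 1.606, -0.034, 1.111, -0.067], TCP at [212.813, -640.537, 239.302] pointing down, gripper open.
Joint ranges: [-2.85, 2.85], [-0.5, 2.14], [-1.23, 1.37], [0.21, 2.46], [-1.02, 4.16], [0.16, 2.05], [-2.73, 2.73]. Speed limits (rad/s): [1.89, 1.89, 2.39, 2.39, 3.01, 3.01, 3.01].

INTERFACE

Orientations are given as a 3x3 rotation matrix whose columns are the frame's x, y, z axes.
In Python, from rig import status, viewer, order, recognise, regions_of, spot_point gives the robot as it stands.
- The arm moves only by the tool play_rows, never from a script. Its argument "motion" is a list of rows, each an object of numbers: "wx", "wy", "wz": the turn, a rotation vector about the world's x, y, z in degrees; "tx", "ty", "tz": the shift along the world's x, y, z in cm; "jaw": the closure, from 0 (fully open) to 1 (shut). In form: [{"wx": .., "wy": .., "wz": .., "tx": .., "ty": .., "tz": .., "jaw": ..}, ...]. A call has 1 to 8 rows; each row shifts and turns the commanded pose from where the row before left it; what a row does not reach is not made up. A row lasts 1/8 s, in which the tool goes at most 62.5 mm and 10.7 degrees, less where a joint would pass 70% of its speed; a pose out of reach is approached as far as the arm can. A call with a gripper value outside its range is refused whole. The fingers move at their own pace and stop on an object; "force" is the grip in N (left out, the last holds). Time passes only in rows, so rows that do not move let the fingers close. It gives the time, the measured TCP pose, the force, the opening and the grip force at its end, in the units of the state.
- status.sense(): the state, without advancing time (a new reading comes with each control period).
- viewer.read_camera(name): name is "side" or "top"; returns a dict with "frame" (400x640x3 uint8, red, green, blue), "fx", "fy", "cx", "cy" (pixels), "cam_to_world" (4x4, takes a point from camera to world coordinates). Camera axes: x right, y up, looking along -z (the intrinsics and any distortion apply to the point x, -y, -z); pixel columns grow to the right and rows downward; lengths in mm; the calibration is good to about 2 mm. A picture is of the moment at which its call begins. There is no depth.
- order.close_job(): hands the job in; it is judged then, once.
Trained networks look in a picture, given as the dict that the camera call returned (one of the last four; its "shot" number tells which), for a name from the list of things; names that differ only in an ending like _2 or _b are one class to them, and where a whole thing is asked for, a point or a joint stands for the part that bears it (a point fixed in the world has none). Each returns a list of dicts, best first, with "p" (0 to 1); they miss things now and then, are a little off and sometimes report something else, mostly with a low value. They report only what shows in the picture. A call takes as long as a camera call.
- recognise(label, picture): "at" ([row, column] in pixels, amid what is visible of it).
- regions_of(label, picture): "region" (400x640 bool, what is visible of it) and "at" ([row, column] in pixels, amid what is visible of it).
- spot_point(label, picture): "at" ([row, column] in pixels: a listed point, or the origin of a listed thing).
The state is a dict: "time_s": time; "joint_positions": joint angles; "joint_vel": joint speeds; "tau": joint torques, N m; "tcp_pos": TCP position; "orientation": TCP orientation; "ft_force": force on the tool from outside, world axes, zero at the start; "wrist_torque": the same for the moment, N m; "width": finger opening in mm; "grip_force": force on a finger pad.
Only numpy, scipy, OpenCV 4.12 (cv2) and the standard library are available. Lean on these libraries where they do the work, as an engineer would, in place of code of your own. Each camera call takes 0.05 s, during which the arm holds its last target. There are 200 camera calls.

TASK

Bring the jam kitchen's locked scale into use and weigh the apricots. Set the adjustable wrench over the latch nut beside the scale, roll its worm until the jaws just fit the nut, turn the nut with the wrench a quarter turn clockwise (seen from above) so that the latch arm swings clear of the weighing plate, and lay the wrench flat on its cork mat again. Then stand the empty wooden bowl on the middle of the weighing plate, press tare, and put every loose apricot on the worktop into the bowl, leaving the latch open and the jars, lemon and spoon where they are.

Things in the scene. Friction and masses are not known exactly. Their poses are not given: they have to be found in the camera images.
- scale: White kitchen scale, fixed to the worktop: 205 mm (x) by 190 mm (y), 22 mm high; steel weighing plate 155 by 180 mm on top, display and tare button along its front (-x) edge. Origin: centre of its underside on the worktop; x away from the robot at yaw 0, z up.
- pan (a point): Centre of the weighing plate's top face, 27 mm above the worktop. Axes as the scale.
- tare_top (a point): Centre of the top of the round tare button (24 mm across, plain grey, in a 40 mm grey ring) on the scale's front edge. It is pressed straight down: 6 mm of travel, 5 N fully down, springs back.
- tare (a joint): Travel of the tare button: 0 m up, 0.006 m fully down; it counts as pressed from 0.004.
- nut (a point): Axis of the dark hexagonal latch nut beside the scale, 14 mm above the worktop. Nut: 24 mm across flats, 27.7 mm across corners, from the worktop up to 27 mm. The latch arm on top of it points along this point's +y and turns with it; two flats are parallel to the arm. The worktop around is flat, so the wrench lies on the worktop while it grips the nut.
- latch_tip (a point): Top of the latch arm near its free end, 120 mm from the nut's axis. The arm is a flat steel bar 16 mm wide, 28 to 33 mm above the worktop; at the start it lies over the weighing plate, in the bowl's way. Lower the wrench with its handle pointing straight away from the arm (wrench x along the nut point's +y): the arm then leaves through the open jaws.
- latch (a joint): Turn of nut and arm: 0 rad locked (arm across the plate), grows clockwise seen from above, stop at 1.6. It is stiff (0.25 N m) and stays where it is left. Open from 1.2 rad on. It is to be turned with the wrench, not with the fingers.
- mat: Thin cork mat, fixed, 270 mm (x) by 110 mm (y), 4 mm thick: the wrench's place. Origin: centre of its underside.
- wrench: Steel adjustable wrench, about 0.4 kg, 14 mm thick, 230 mm long, lying flat. Origin: on the underside at a good place to grip, near its balance point. x points along it to the jaws, z up. Handle: 22 mm wide with parallel sides, x = -115 to +27 mm; head: y = -34 to +26 mm, to x = 79 mm, which is the throat of the jaws; jaws: to x = 117 mm.
- mouth (a point): Point between the jaws, 95 mm ahead of the wrench's origin along x, 7 mm above its underside, 12 mm from the fixed jaw: the nut's axis is here when the nut is seated against the fixed jaw. Axes as the wrench. The fixed jaw's inner face is at wrench y = +12 mm; the other jaw (13 mm thick) slides along y, facing it from the -y side.
- worm_top (a point): Top of the worm: dark knurled roller, 19 mm across, 18 mm long, axle along the wrench's y, 45 mm ahead of its origin and 6 mm to -y, 20 mm above the underside, 6 mm proud of the head. Press a shut fingertip on it with 5 to 15 N and drag it along the wrench: towards the jaws closes them, towards the handle opens them. 2.5 N of drag turns it.
- worm (a joint): Turn of the worm in rad. Gap between the jaws = 0.8 mm times this (30 is 24 mm); 37 to 44 at the start; the jaws just fit the nut below 32.5 (26 mm). Self-locking: it stays when let go. It can be rolled while the wrench lies on the mat, the worktop or around the nut. If the jaws were pinched hard on the nut, roll back a little before lifting off.
- bowl: Empty brown wooden bowl, about 0.18 kg, 132 mm across the rim, 104 mm across the foot, 48 mm high, wall 8 mm thick and sloping outwards, inner floor 7 mm above the underside. Origin: centre of the underside; z up. It can be pinched by its rim from above.
- bowl_mid (a point): Point on the bowl's axis 27 mm above its underside, about where the middles of apricots lie in it.
- apricot0: One loose apricot, 41 mm across, 37 mm high, 45 g, flattened at top and bottom; origin at its middle. Two to four of the five are present, the others are absent (None).
- apricot1: One loose apricot, 41 mm across, 37 mm high, 45 g, flattened at top and bottom; origin at its middle. Two to four of the five are present, the others are absent (None).
- apricot2: One loose apricot, 41 mm across, 37 mm high, 45 g, flattened at top and bottom; origin at its middle. Two to four of the five are present, the others are absent (None).
- apricot3: One loose apricot, 41 mm across, 37 mm high, 45 g, flattened at top and bottom; origin at its middle. Two to four of the five are present, the others are absent (None).
- apricot4: One loose apricot, 41 mm across, 37 mm high, 45 g, flattened at top and bottom; origin at its middle. Two to four of the five are present, the others are absent (None).
- jar_tall: Six-sided jam jar with lid, 72 mm across, 105 mm high: leave alone. Origin: centre of the underside, as for the next ones.
- jar_round: Round jam jar with lid, 68 mm across, 80 mm high: leave alone.
- jar_small: Small jam jar with lid, 52 mm across, 55 mm high: leave alone.
- lemon: Half a lemon lying on its cut face, 56 mm across, 33 mm high: leave alone.
- spoon: Wooden spoon, 185 mm long, 9 mm high, along its x: leave alone.

How it is judged:
By the outcome, as a careful person would: the job done as asked, in the order asked, and still so for the second after the job is handed in, with the robot touching nothing.
Of apricot0, apricot1, apricot2, apricot3, apricot4 only 2 to 4 are there at a start; the rules pass over those that are not, and their reading is None.
At some moment in a run one of apricot0, apricot1, apricot2, apricot3, apricot4 may be knocked a few centimetres aside while the robot is not near it.
Once in a run the grip may slacken for a moment while it holds something.
It also fails if it takes over 210 s, if anything falls off the work surface, if the arm or the gripper's body presses on something with over 40 N, if the wrist force passes 120 N, or if a joint passes its speed limit or range.

## Working session

There is one attempt and no reset: what is moved stays moved. The work goes in short steps, Python scripts to look and compute and a tool call to move; the robot and the scene stay as the last step left them, time stands still between calls to the robot, and variables do not carry over. Pictures are saved under pics/ and viewed, at most 14 in all, crops included, and the job is handed in when it is done.

Besides the shell and the picture viewer there is one more tool, called after ">>>" by a JSON object that holds its "op" and its "data". play_rows: Moves the arm, as the interface text tells. Its arguments: {"type":"object","properties":{"motion":{"type":"array","items":{"type":"object","properties":{"wx":{"type":"number"},"wy":{"type":"number"},"wz":{"type":"number"},"tx":{"type":"number"},"ty":{"type":"number"},"tz":{"type":"number"},"jaw":{"type":"number"}}}},"force":{"type":"number"}},"required":["motion"]}

```bash
ls; mkdir -p pics
cat > h.py <<'E'
import numpy as np, cv2
from rig import status, viewer, order, recognise, regions_of, spot_point
def ray(pic,at):
    r,c=at; M=np.array(pic["cam_to_world"])
    d=np.array([(c-pic["cx"])/pic["fx"],-(r-pic["cy"])/pic["fy"],-1.0])
    return M[:3,3],M[:3,:3]@d
def onz(pic,at,z):
    o,d=ray(pic,at); return o+d*(z-o[2])/d[2]
def proj(pic,P):
    M=np.array(pic["cam_to_world"]); p=M[:3,:3].T@(np.array(P)-M[:3,3])
    return [pic["cy"]-pic["fy"]*p[1]/-p[2], pic["cx"]+pic["fx"]*p[0]/-p[2]]
def save(pic,n,crop=None,s=1):
    f=pic["frame"][:,:,::-1]
    if crop: f=f[crop[0]:crop[1],crop[2]:crop[3]]
    cv2.imwrite(f"pics/{n}.png",cv2.resize(f,None,fx=s,fy=s,interpolation=cv2.INTER_CUBIC))
def st():
    s=status.sense(); print(round(s["time_s"],2),np.round(s["tcp_pos"],1),np.round(s["orientation"],2).tolist(),np.round(s["ft_force"],1),round(s["width"],1),round(s["grip_force"],1))
E
cat > a.py <<'E'
from h import *
t=viewer.read_camera("top"); s=viewer.read_camera("side")
save(t,"t0",None,1.25); save(s,"s0",None,1.25)
print({k:v for k,v in t.items() if k!="frame"}); print({k:v for k,v in s.items() if k!="frame"}); st()
Z=dict(pan=27,tare_top=25,nut=14,latch_tip=33,mat=0,wrench=4,mouth=11,worm_top=24,bowl=0,bowl_mid=27,scale=0,apricot0=18.5,jar_tall=0,jar_round=0,jar_small=0,lemon=0,spoon=0)
for n,z in Z.items():
    for nm,p in(("t",t),("s",s)):
        for d in spot_point(n,p)[:5]:
            if d["p"]>.2: print(n,nm,round(d["p"],2),np.round(d["at"]),np.round(onz(p,d["at"],z)))
E
python3 a.py
```

```text
pics
{'fx': 394.9201943714545, 'fy': 394.9201943714545, 'cx': 316.2269602627772, 'cy': 203.23265804694918, 'cam_to_world': array([[ 1.50695063e-03,  9.88322526e-01, -1.52369005e-01,
         3.93894322e+02],
       [-9.99777734e-01,  4.69317508e-03,  2.05537534e-02,
         7.84583404e+00],
       [ 2.10288319e-02,  1.52304165e-01,  9.88109928e-01,
         1.11910351e+03],
       [ 0.00000000e+00,  0.00000000e+00,  0.00000000e+00,
         1.00000000e+00]]), 'shot': 1}
{'fx': 463.6765969490958, 'fy': 463.6765969490958, 'cx': 323.74894057962945, 'cy': 199.48925589782968, 'cam_to_world': array([[-9.37122214e-01,  2.50443253e-01, -2.43064050e-01,
         3.16599937e+02],
       [-3.48654968e-01, -7.02833572e-01,  6.20052162e-01,
         6.76646869e+02],
       [-1.55456937e-02,  6.65810144e-01,  7.45959237e-01,
         8.89225885e+02],
       [ 0.00000000e+00,  0.00000000e+00,  0.00000000e+00,
         1.00000000e+00]]), 'shot': 2}
0.1 [ 212.7 -640.2  238.7] [[0.95, 0.32, -0.0], [0.32, -0.95, 0.0], [-0.0, -0.0, -1.0]] [-0.3 -0.7  0.4] 85.5 0.0
pan t 0.79 [177. 286.] [637.  69.  27.
[... 1785 characters left out ...]
 [286. 368.] [423. 154.  18.]
apricot0 s 0.56 [250. 376.] [435.  58.  18.]
apricot0 s 0.46 [261. 313.] [559. 134.  18.]
jar_tall t 0.71 [137. 244.] [762. 196.   0.]
jar_tall s 0.86 [256. 219.] [776. 185.   0.]
jar_tall s 0.61 [213. 302.] [643.   0.   0.]
jar_round t 0.69 [130. 283.] [786.  82.   0.]
jar_round s 0.61 [226. 236.] [779.  92.   0.]
jar_small t 0.79 [159. 225.] [694. 250.   0.]
jar_small t 0.44 [263. 193.] [395. 328.   0.]
jar_small s 0.88 [292. 239.] [686. 254.  -0.]
lemon t 0.67 [148. 188.] [727. 357.   0.]
lemon s 0.72 [324. 202.] [723. 349.   0.]
spoon t 0.59 [288. 389.] [ 328. -220.    0.]
spoon t 0.45 [208. 259.] [553. 148.   0.]
spoon s 0.87 [182. 442.] [ 333. -225.    0.]
```

View pics/t0.png

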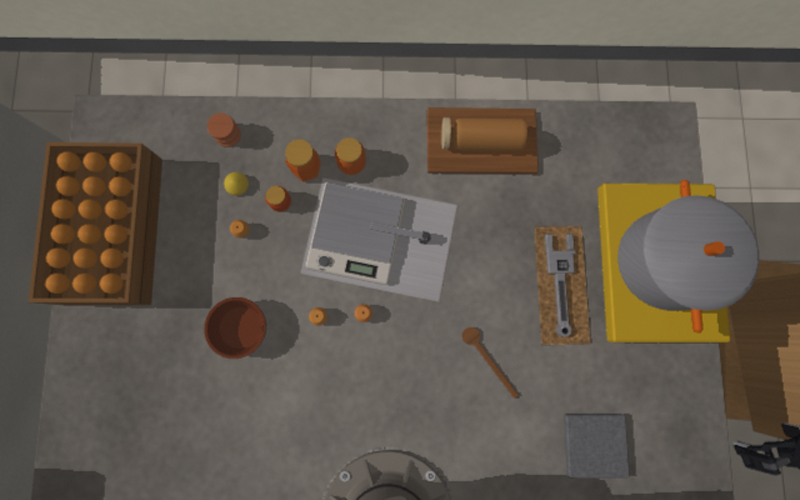

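View pics/s0.png

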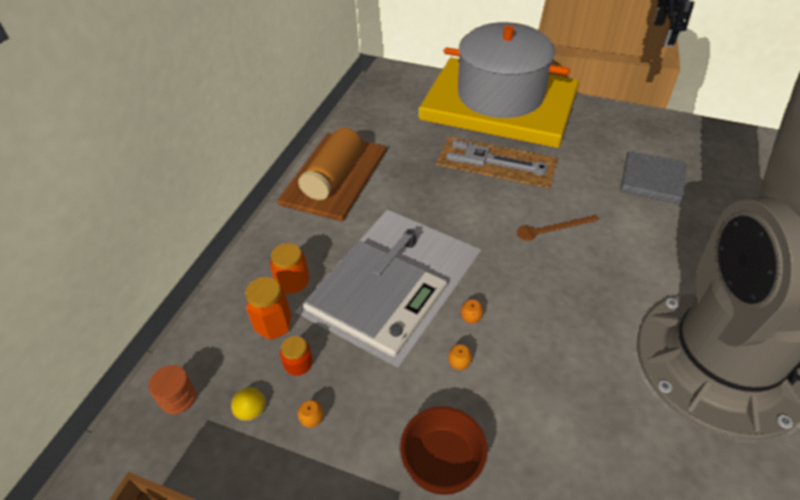

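The pictures show three loose apricots (top view at about 319,317; 362,312; 240,228), the crate fruit being set apart. The bowl is at 235,327, the wrench on its mat at 562,290, the tilted scale at 350,235 with the nut at 425,238. Refining the wrench and nut.

```bash
cat >> h.py <<'E'
def tri(pa,aa,pb,ab):
    o1,d1=ray(pa,aa);o2,d2=ray(pb,ab)
    d1=d1/np.linalg.norm(d1);d2=d2/np.linalg.norm(d2)
    s=np.linalg.lstsq(np.stack([d1,-d2],1),o2-o1,rcond=None)[0]
    a=o1+d1*s[0];b=o2+d2*s[1]; return (a+b)/2,np.linalg.norm(a-b)
E
cat > b.py <<'E'
from h import *
t=viewer.read_camera("top"); s=viewer.read_camera("side")
def crop(p,c,h=30,k=6):
    f=p["frame"][:,:,::-1];r0,c0=int(c[0]-h),int(c[1]-h);return cv2.resize(f[r0:r0+2*h,c0:c0+2*h],None,fx=k,fy=k,interpolation=cv2.INTER_CUBIC),(r0,c0)
ims=[];
for p,c in((t,(228,446)),(t,(188,325)),(s,(128,393)),(s,(205,315))):
    im,o=crop(p,c,32,6);ims.append(im[:300*1,:384]);print(o)
cv2.imwrite("pics/c0.png",np.vstack([np.hstack(ims[:2]),np.hstack(ims[2:])]))
for n in("wrench","nut","latch_tip","bowl","scale"):
    for nm,p in(("t",t),("s",s)):
        R=regions_of(n,p)
        if R:
            m=R[0]["region"].astype(np.uint8);pt=np.argwhere(m)
            w=np.array([onz(p,q,{"wrench":18,"nut":20,"latch_tip":33,"bowl":48,"scale":20}[n])[:2] for q in pt],np.float32)
            print(n,nm,round(R[0]["p"],2),m.sum(),np.round(pt.mean(0),1),"rect",np.round(np.concatenate([np.ravel(x) for x in cv2.minAreaRect(w)]),1))
for n in("wrench","mouth","worm_top","nut","latch_tip","pan","bowl","bowl_mid"):
    a,b=spot_point(n,t),spot_point(n,s)
    for x in a[:2]:
        for y in b[:2]:
            P,e=tri(t,x["at"],s,y["at"])
            if e<12: print(n,round(x["p"],2),round(y["p"],2),np.round(P,1),round(e,1))
E
python3 b.py
```

```text
(196, 414)
(156, 293)
(96, 361)
(173, 283)
wrench t 0.36 132 [252.7 254.1] rect [425.3 156.5  33.4  32.6  45.8]
wrench s 0.86 828 [126.4 393.2] rect [ 497.9 -388.8  229.9   77.9    1.8]
nut t 0.69 317 [185.7 322.6] rect [610.9 -26.4 137.5  30.8  80.9]
nut s 0.9 381 [199.2 317.4] rect [610.8 -34.9 141.3  37.2  79.5]
latch_tip t 0.61 327 [185.6 321.9] rect [614.2 -26.5 135.2  27.4  73.9]
latch_tip s 0.38 90 [263.8 316. ] rect [545.5 148.9  22.2  25.4  43.2]
bowl t 0.66 1863 [262.1 188. ] rect [399.3 328.5 127.1 124.5   2.4]
bowl s 0.64 3886 [359.8 354.3] rect [398.3 330.2 129.  131.3  20.1]
scale t 0.75 8817 [191.5 303.5] rect [598.9  20.2 319.  227.5  78.5]
scale s 0.59 9626 [228.7 311.2] rect [598.2  34.6 316.3 227.4  78.9]
wrench 0.71 0.8 [ 496.9 -393.9    1.7] 0.4
wrench 0.37 0.63 [ 329.2 -208.7   15.1] 3.6
mouth 0.96 0.86 [ 598.1 -395.3  -17.8] 7.0
latch_tip 0.67 0.9 [632.8  35.7  26.6] 8.6
pan 0.79 0.83 [644.1  62.   15.2] 5.9
bowl 0.95 0.96 [403.5 329.1  -6.5] 2.1
bowl_mid 0.6 0.77 [398.2 328.9  26.7] 0.9
```

View pics/c0.png

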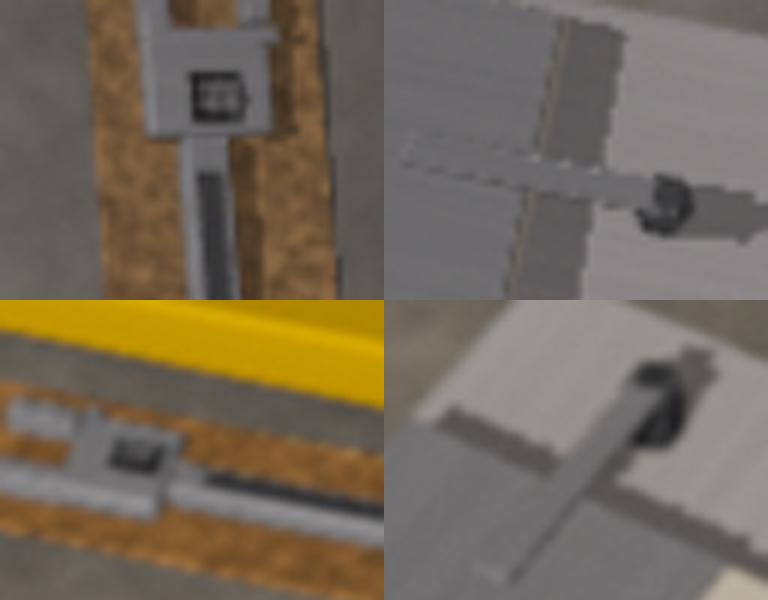

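The crop shows the wrench nearly along world x with the head at the top and the worm dark at (220,95). The nut is the dark hexagon at (666,205) on the top view and (660,405) on the side view, with the arm running over the plate.

```bash
cat > c.py <<'E'
from h import *
t=viewer.read_camera("top"); s=viewer.read_camera("side")
T=lambda x,y,z,o: np.round(onz(T.p,(o[0]+y/6,o[1]+x/6),z),1)
T.p=t;o=(196,414)
for l,x,y,z in(("hL150",181,150,18),("hR150",226,150,18),("hL290",187,290,18),("hR290",237,290,18),("headBL",147,137,18),("headBR",268,130,18),("headTL",137,28,18),("worm",218,97,22),("jawL in",168,10,18),("jawR in",238,10,18)): print(l,T(x,y,z,o))
o=(156,293)
for l,x,y,z in(("nuttop",282,206,30),("armtipL",22,137,33),("armtipR",20,163,33),("armL",240,177,33),("armR",240,203,33)): print(l,T(x,y,z,o))
T.p=s;o=(96,361)
for l,x,y,z in(("hTopedge@200",200,167,18),("h@370",370,200,18),("lowedge200",185,190,18),("low370",370,222,18),("worm",135,153,22)): print(l,T(x,y,z,o))
o=(173,283)
for l,x,y,z in(("nut30",275,80,30),("nut14",277,110,14),("armtipL",92,265,33),("armtipR",127,285,33),("armL",235,85,33),("armR",257,125,33)): print(l,T(x,y,z,o))
# bowl rim, apricots by colour
for nm,p in(("t",t),("s",s)):
    hsv=cv2.cvtColor(p["frame"],cv2.COLOR_RGB2HSV)
    m=((hsv[...,0]>8)&(hsv[...,0]<20)&(hsv[...,1]>150)&(hsv[...,2]>120)).astype(np.uint8)
    n,L,S,C=cv2.connectedComponentsWithStats(m)
    for i in range(1,n):
        if 25<S[i][4]<400:
            P=onz(p,C[i][::-1],20)
            if 380<P[0]<700 and 0<P[1]<400: print(nm,S[i],np.round(P))
E
python3 c.py
```

```text
hL150 [ 514.7 -376.2   18. ]
hR150 [ 514.8 -397.5   18. ]
hL290 [ 449.1 -375.9   18. ]
hR290 [ 449.2 -399.3   18. ]
headBL [ 520.8 -360.4   18. ]
headBR [ 524.3 -418.    18. ]
headTL [ 572.7 -358.    18. ]
worm [ 539.4 -393.5   22. ]
jawL in [ 581.4 -373.2   18. ]
jawR in [ 581.6 -406.7   18. ]
nuttop [598.8 -81.5  30. ]
armtipL [630.4  40.3  33. ]
armtipR [618.   41.1  33. ]
armL [611.9 -61.7  33. ]
armR [599.6 -61.7  33. ]
hTopedge@200 [ 509.  -396.3   18. ]
h@370 [ 425.5 -399.1   18. ]
lowedge200 [ 511.4 -376.9   18. ]
low370 [ 421.9 -383.    18. ]
worm [ 540.8 -391.3   22. ]
nut30 [600. -84.  30.]
nut14 [598.5 -81.9  14. ]
armtipL [633.2  38.6  33. ]
armtipR [616.1  43.4  33. ]
armL [614. -73.  33.]
armR [597.3 -54.6  33. ]
t [212 149  16  15 172] [698. 261.  20.]
t [184 176  11  13  94] [623. 344.  20.]
t [284 244  12  13 112] [432.  59.  20.]
t [248 246  11  13 105] [425. 160.  20.]
s [369 240  17  19 260] [432.  55.  20.]
s [359 276  18  20 291] [425. 155.  20.]
s [238 320  19  22 318] [622. 338.  20.]
```

>>> {"op": "play_rows", "data": {"motion": [{"tx":2.4,"ty":4.8,"wz":-4,"jaw":0.5},{"tx":2.4,"ty":4.8,"wz":-4,"jaw":0.5},{"tx":2.4,"ty":4.8,"wz":-4,"jaw":0.5},{"tx":2.4,"ty":4.8,"wz":-4,"jaw":0.5},{"tx":2.4,"ty":4.8,"wz":-0.6,"jaw":0.5},{"tx":5.5,"ty":0.4,"jaw":0.5},{"tx":5.5,"ty":0.4,"jaw":0.5},{"tx":5.3,"ty":0.4,"jaw":0.5}], "force": 60}}

```text
invalid input
```

```bash
python3 -c "
from h import *
st()"
```

```text
3.3 [ 212.8 -640.5  239.3] [[0.95, 0.32, 0.0], [0.32, -0.95, 0.0], [0.0, -0.0, -1.0]] [ 0.4 -0.6  0.3] 85.1 0.0
```

>>> {"op": "play_rows", "data": {"motion": [{"wx":0,"wy":0,"wz":-4,"tx":2.4,"ty":4.8,"tz":0,"jaw":0.5},{"wx":0,"wy":0,"wz":-4,"tx":2.4,"ty":4.8,"tz":0,"jaw":0.5},{"wx":0,"wy":0,"wz":-4,"tx":2.4,"ty":4.8,"tz":0,"jaw":0.5},{"wx":0,"wy":0,"wz":-4,"tx":2.4,"ty":4.8,"tz":0,"jaw":0.5},{"wx":0,"wy":0,"wz":-0.6,"tx":2.4,"ty":4.8,"tz":0,"jaw":0.5},{"wx":0,"wy":0,"wz":0,"tx":5.5,"ty":0.4,"tz":0,"jaw":0.5},{"wx":0,"wy":0,"wz":0,"tx":5.5,"ty":0.4,"tz":0,"jaw":0.5},{"wx":0,"wy":0,"wz":0,"tx":5.3,"ty":0.4,"tz":0,"jaw":0.5}], "force": 60}}

```text
time_s: 4.3
tcp_pos: [497.7, -388.2, 239.6]
orientation: [[1.0, 0.031, 0.001], [0.031, -1.0, -0.0], [0.001, 0.0, -1.0]]
ft_force: [0.5, -0.5, 0.5]
width: 42.5
grip_force: 0.0
```

>>> {"op": "play_rows", "data": {"motion": [{"wx":0,"wy":0,"wz":0,"tx":-0.15,"ty":0,"tz":-5,"jaw":0.5},{"wx":0,"wy":0,"wz":0,"tx":0,"ty":0,"tz":-5,"jaw":0.5},{"wx":0,"wy":0,"wz":0,"tx":0,"ty":0,"tz":-5,"jaw":0.5},{"wx":0,"wy":0,"wz":0,"tx":0,"ty":0,"tz":-4,"jaw":0.5},{"wx":0,"wy":0,"wz":0,"tx":0,"ty":0,"tz":-2,"jaw":0.5},{"wx":0,"wy":0,"wz":0,"tx":0,"ty":0,"tz":-1.4,"jaw":0.5},{"wx":0,"wy":0,"wz":0,"tx":0,"ty":0,"tz":0,"jaw":0.5},{"wx":0,"wy":0,"wz":0,"tx":0,"ty":0,"tz":0,"jaw":0.8}], "force": 60}}

```text
time_s: 5.3
tcp_pos: [495.0, -389.0, 16.6]
orientation: [[1.0, 0.031, 0.002], [0.031, -1.0, -0.001], [0.001, 0.001, -1.0]]
ft_force: [0.6, 0.3, 0.2]
width: 25.9
grip_force: 0.0
```

>>> {"op": "play_rows", "data": {"motion": [{"wx":0,"wy":0,"wz":0,"tx":0,"ty":0,"tz":0,"jaw":1},{"wx":0,"wy":0,"wz":0,"tx":0,"ty":0,"tz":0,"jaw":1},{"wx":0,"wy":0,"wz":0,"tx":0,"ty":0,"tz":0,"jaw":1},{"wx":0,"wy":0,"wz":0,"tx":0,"ty":0,"tz":0,"jaw":1}], "force": 100}}

```text
time_s: 5.8
tcp_pos: [495.0, -389.0, 17.1]
orientation: [[1.0, 0.031, 0.002], [0.031, -1.0, -0.001], [0.002, 0.001, -1.0]]
ft_force: [-2.5, 2.0, 8.3]
width: 18.8
grip_force: 98.5
```

>>> {"op": "play_rows", "data": {"motion": [{"wx":0,"wy":0,"wz":0,"tx":0,"ty":0,"tz":2,"jaw":1},{"wx":0,"wy":0,"wz":0,"tx":0,"ty":0,"tz":2.5,"jaw":1},{"wx":0,"wy":0,"wz":0,"tx":0,"ty":0,"tz":2.5,"jaw":1},{"wx":0,"wy":0,"wz":0,"tx":0,"ty":0,"tz":0,"jaw":1}], "force": 100}}

```text
time_s: 6.3
tcp_pos: [495.5, -389.5, 88.5]
orientation: [[1.0, 0.031, 0.004], [0.031, -1.0, -0.003], [0.004, 0.003, -1.0]]
ft_force: [0.7, -0.1, -4.2]
width: 18.5
grip_force: 98.8
```

Run:
```python
from h import *
st()
t=viewer.read_camera("top"); s=viewer.read_camera("side")
k=lambda p,r,c,h,w,f:cv2.resize(p["frame"][r:r+h,c:c+w,::-1],None,fx=f,fy=f,interpolation=cv2.INTER_CUBIC)
cv2.imwrite("pics/c1.png",np.hstack([k(t,170,400,120,95,4),k(s,70,330,120,100,4)]))
```

```text
6.3 [ 495.5 -389.5   88.5] [[1.0, 0.03, 0.0], [0.03, -1.0, -0.0], [0.0, 0.0, -1.0]] [ 0.7 -0.1 -4.2] 18.5 98.8
```

View pics/c1.png

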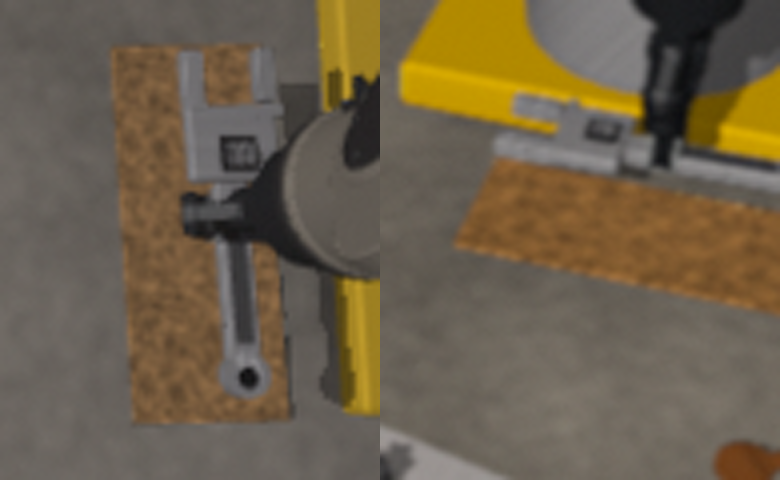

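The crop shows the wrench held level above the mat, hole at (247,377), jaws at (203,80) and (252,80).

Run:
```python
from h import *
t=viewer.read_camera("top")
for l,x,y in(("hole",247,377),("headBL",190,178),("headBR",284,172),("fixin",203,80),("slidein",252,80),("fixtip",190,52),("handleL",219,300),("handleR",254,300),("worm",240,152)):
    print(l,np.round(onz(t,(170+y/4,400+x/4),89 if l!="worm" else 94),1))
```

```text
hole [ 394.1 -392.    89. ]
headBL [ 524.2 -361.2   89. ]
headBR [ 528.5 -424.1   89. ]
fixin [ 590.2 -373.2   89. ]
slidein [ 590.4 -406.2   89. ]
fixtip [ 609.3 -365.4   89. ]
handleL [ 443.9 -376.3   89. ]
handleR [ 443.9 -399.4   89. ]
worm [ 541.  -393.5   94. ]
```

>>> {"op": "play_rows", "data": {"motion": [{"wx":0,"wy":0,"wz":9.6,"tx":1.02,"ty":2.65,"tz":0,"jaw":1},{"wx":0,"wy":0,"wz":9.6,"tx":1.02,"ty":2.65,"tz":0,"jaw":1},{"wx":0,"wy":0,"wz":9.6,"tx":1.02,"ty":2.65,"tz":0,"jaw":1},{"wx":0,"wy":0,"wz":9.6,"tx":1.02,"ty":2.65,"tz":0,"jaw":1},{"wx":0,"wy":0,"wz":9.6,"tx":1.02,"ty":2.65,"tz":0,"jaw":1},{"wx":0,"wy":0,"wz":9.6,"tx":1.02,"ty":2.65,"tz":0,"jaw":1},{"wx":0,"wy":0,"wz":9.6,"tx":1.02,"ty":2.65,"tz":0,"jaw":1},{"wx":0,"wy":0,"wz":9.6,"tx":1.02,"ty":2.65,"tz":0,"jaw":1}], "force": 100}}

```text
time_s: 7.45
tcp_pos: [575.6, -175.6, 84.3]
orientation: [[0.193, 0.981, -0.001], [0.981, -0.193, 0.001], [0.0, -0.002, -1.0]]
ft_force: [0.2, 0.2, -3.4]
width: 18.8
grip_force: 98.8
```

>>> {"op": "play_rows", "data": {"motion": [{"wx":0,"wy":0,"wz":0,"tx":0,"ty":0,"tz":0,"jaw":1},{"wx":0,"wy":0,"wz":0,"tx":0,"ty":0,"tz":-1,"jaw":1}], "force": 100}}

```text
time_s: 7.7
tcp_pos: [575.8, -177.1, 74.8]
orientation: [[0.2, 0.98, -0.0], [0.98, -0.2, -0.0], [-0.0, -0.0, -1.0]]
ft_force: [-0.3, -0.6, -4.7]
width: 19.0
grip_force: 98.8
```

Run:
```python
from h import *
st()
t=viewer.read_camera("top"); s=viewer.read_camera("side")
k=lambda p,r,c,h,w,f:cv2.resize(p["frame"][r:r+h,c:c+w,::-1],None,fx=f,fy=f,interpolation=cv2.INTER_CUBIC)
cv2.imwrite("pics/c2.png",np.hstack([k(t,145,290,100,100,4),k(s,130,280,100,100,4)]))
```

```text
7.7 [ 575.8 -177.1   74.8] [[0.2, 0.98, -0.0], [0.98, -0.2, -0.0], [-0.0, -0.0, -1.0]] [-0.3 -0.6 -4.7] 19.0 98.8
```

View pics/c2.png

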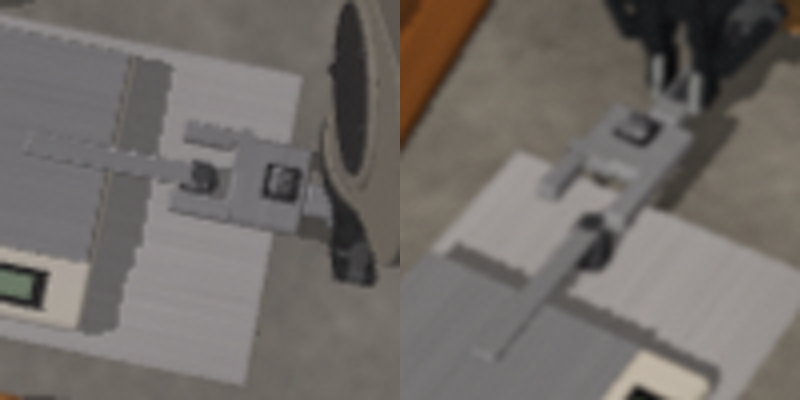

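The crop shows the wrench above the nut, jaws open to the plate, nut at (203,177) top view between the jaws.

Run:
```python
from h import *
t=viewer.read_camera("top"); s=viewer.read_camera("side")
for l,x,y,z in(("slide in",215,144,76),("fix in",215,194,76),("throatS",237,150,76),("throatF",232,195,76),("nut",204,177,30),("tipS",185,132,76),("tipF",170,203,76),("worm",283,181,82),("armtip",28,142,33)):
    print(l,np.round(onz(t,(145+y/4,290+x/4),z),1))
for l,x,y,z in(("nut30",595,228,30),("nut14",596,246,14),("worm",640,125,82),("tipS",545,185,76),("slide in base",583,170,76),("fix in", 610,215,76)):
    print("s",l,np.round(onz(s,(130+y/4,280+(x-400)/4),z),1))
S=np.array([575.8,-177.1]);u=np.array([.2,.98]);v=np.array([-.98,.2])
for n,a,b in(("fixin@95",95,12),("slidein@95",95,-21),("throat",79,0),("worm",45,-6),("tipF",117,12)):print(n,np.round(S+a*u+b*v,1))
```

```text
slide in [615.8 -88.1  76. ]
fix in [581.6 -87.8  76. ]
throatS [ 611.8 -102.9   76. ]
throatF [580.9 -99.2  76. ]
nut [601.9 -84.4  30. ]
tipS [624.  -67.9  76. ]
tipF [575.3 -57.5  76. ]
worm [ 589.6 -132.9   82. ]
armtip [625.6  39.3  33. ]
s nut30 [599.4 -81.8  30. ]
s nut14 [598.7 -81.2  14. ]
s worm [ 586.1 -129.    82. ]
s tipS [625.7 -65.   76. ]
s slide in base [608.2 -85.1  76. ]
s fix in [579.4 -54.4  76. ]
fixin@95 [583.  -81.6]
slidein@95 [615.4 -88.2]
throat [591.6 -99.7]
worm [ 590.7 -134.2]
tipF [587.4 -60. ]
```

>>> {"op": "play_rows", "data": {"motion": [{"wx":0,"wy":0,"wz":0,"tx":0,"ty":0,"tz":-2,"jaw":1},{"wx":0,"wy":0,"wz":0,"tx":0,"ty":0,"tz":-1.5,"jaw":1},{"wx":0,"wy":0,"wz":0,"tx":0,"ty":0,"tz":-1,"jaw":1},{"wx":0,"wy":0,"wz":0,"tx":0,"ty":0,"tz":0,"jaw":1}], "force": 100}}

```text
time_s: 8.4
tcp_pos: [575.4, -176.3, 29.2]
orientation: [[0.198, 0.98, -0.002], [0.98, -0.198, 0.001], [0.0, -0.002, -1.0]]
ft_force: [0.2, 0.4, -3.2]
width: 18.8
grip_force: 98.7
```

>>> {"op": "play_rows", "data": {"motion": [{"wx":0,"wy":0,"wz":0,"tx":0,"ty":0,"tz":-0.6,"jaw":1},{"wx":0,"wy":0,"wz":0,"tx":0,"ty":0,"tz":-0.5,"jaw":1},{"wx":0,"wy":0,"wz":0,"tx":0,"ty":0,"tz":-0.3,"jaw":1},{"wx":0,"wy":0,"wz":0,"tx":0,"ty":0,"tz":0,"jaw":1}], "force": 100}}

```text
time_s: 8.9
tcp_pos: [575.8, -176.5, 16.1]
orientation: [[0.198, 0.98, -0.0], [0.98, -0.198, 0.0], [0.0, -0.0, -1.0]]
ft_force: [-0.5, -0.0, -4.3]
width: 18.7
grip_force: 98.7
```

>>> {"op": "play_rows", "data": {"motion": [{"wx":0,"wy":0,"wz":0,"tx":0,"ty":0,"tz":-0.2,"jaw":1},{"wx":0,"wy":0,"wz":0,"tx":0,"ty":0,"tz":0,"jaw":1}], "force": 100}}

```text
time_s: 9.15
tcp_pos: [575.9, -176.5, 14.3]
orientation: [[0.198, 0.98, -0.0], [0.98, -0.198, 0.0], [0.0, -0.0, -1.0]]
ft_force: [-0.3, 0.3, -3.9]
width: 19.1
grip_force: 98.8
```

>>> {"op": "play_rows", "data": {"motion": [{"wx":0,"wy":0,"wz":0,"tx":0,"ty":0,"tz":-0.1,"jaw":1},{"wx":0,"wy":0,"wz":0,"tx":0,"ty":0,"tz":0,"jaw":1}], "force": 100}}

```text
time_s: 9.4
tcp_pos: [575.9, -176.6, 13.3]
orientation: [[0.198, 0.98, 0.0], [0.98, -0.198, -0.0], [-0.0, 0.0, -1.0]]
ft_force: [0.3, -0.2, -3.0]
width: 19.0
grip_force: 98.9
```

>>> {"op": "play_rows", "data": {"motion": [{"wx":0,"wy":0,"wz":0,"tx":0,"ty":0,"tz":-0.1,"jaw":1},{"wx":0,"wy":0,"wz":0,"tx":0,"ty":0,"tz":0,"jaw":1},{"wx":0,"wy":0,"wz":0,"tx":0,"ty":0,"tz":0,"jaw":0.6},{"wx":0,"wy":0,"wz":0,"tx":0,"ty":0,"tz":0,"jaw":0.5},{"wx":0,"wy":0,"wz":0,"tx":0,"ty":0,"tz":0,"jaw":0.5},{"wx":0,"wy":0,"wz":0,"tx":0,"ty":0,"tz":1.5,"jaw":0.5},{"wx":0,"wy":0,"wz":0,"tx":0,"ty":0,"tz":4,"jaw":0.5},{"wx":0,"wy":0,"wz":0,"tx":0,"ty":0,"tz":0,"jaw":1}], "force": 60}}

```text
time_s: 10.4
tcp_pos: [577.9, -177.0, 71.0]
orientation: [[0.198, 0.98, 0.005], [0.98, -0.198, -0.001], [-0.0, 0.005, -1.0]]
ft_force: [-0.4, 0.3, 0.5]
width: 25.4
grip_force: 0.0
```

Run:
```python
from h import *
st()
t=viewer.read_camera("top"); s=viewer.read_camera("side")
k=lambda p,r,c,h,w,f:cv2.resize(p["frame"][r:r+h,c:c+w,::-1],None,fx=f,fy=f,interpolation=cv2.INTER_CUBIC)
cv2.imwrite("pics/c3.png",np.hstack([k(t,145,290,100,100,4),k(s,130,280,100,100,4)]))
```

```text
10.4 [ 577.9 -177.    71. ] [[0.2, 0.98, 0.0], [0.98, -0.2, -0.0], [-0.0, 0.01, -1.0]] [-0.4  0.3  0.5] 25.4 0.0
```

View pics/c3.png

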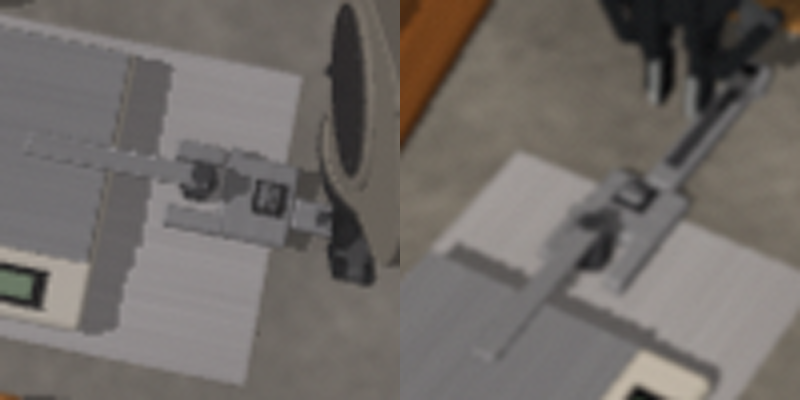

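The wrench lies around the nut, with the worm at (269,197) in the top view and (634,193) in the side view.

Run:
```python
from h import *
t=viewer.read_camera("top"); s=viewer.read_camera("side")
for l,x,y,z in(("worm",269,197,19),("slide in",210,162,14),("fix in",205,208,14),("tipF",166,218,14)): print(l,np.round(onz(t,(145+y/4,290+x/4),z),1))
for l,x,y,z in(("worm",635,192,19),): print("s",l,np.round(onz(s,(130+y/4,280+(x-400)/4),z),1))
for p,z in((t,20),(s,20)): print([(round(d["p"],2),np.round(onz(p,d["at"],z))) for d in spot_point("worm_top",p)[:3]])
```

```text
worm [ 589.9 -131.3   19. ]
slide in [615.9 -90.1  14. ]
fix in [582.6 -86.3  14. ]
tipF [575.2 -58.5  14. ]
s worm [ 589.4 -130.7   19. ]
[(0.75, array([640.,  66.,  20.])), (0.61, array([ 581., -126.,   20.]))]
[(0.72, array([ 592., -136.,   20.]))]
```

>>> {"op": "play_rows", "data": {"motion": [{"wx":0,"wy":0,"wz":0,"tx":1.2,"ty":3.7,"tz":0,"jaw":1},{"wx":0,"wy":0,"wz":0,"tx":0,"ty":0,"tz":-2,"jaw":1},{"wx":0,"wy":0,"wz":0,"tx":0,"ty":0,"tz":-1,"jaw":1},{"wx":0,"wy":0,"wz":0,"tx":0,"ty":0,"tz":0,"jaw":1},{"wx":0,"wy":0,"wz":0,"tx":0,"ty":0,"tz":0,"jaw":1}], "force": 60}}

```text
time_s: 11.32
tcp_pos: [587.9, -140.2, 37.5]
orientation: [[0.199, 0.98, -0.0], [0.98, -0.199, -0.0], [-0.0, -0.0, -1.0]]
ft_force: [0.1, 0.3, 0.1]
width: 0.2
grip_force: 0.0
```

>>> {"op": "play_rows", "data": {"motion": [{"wx":0,"wy":0,"wz":0,"tx":0,"ty":0,"tz":-0.8,"jaw":1},{"wx":0,"wy":0,"wz":0,"tx":0,"ty":0,"tz":-0.15,"jaw":1},{"wx":0,"wy":0,"wz":0,"tx":0,"ty":0,"tz":0,"jaw":1}], "force": 60}}

```text
time_s: 11.7
tcp_pos: [587.9, -139.9, 28.0]
orientation: [[0.198, 0.98, 0.0], [0.98, -0.198, -0.0], [-0.0, 0.0, -1.0]]
ft_force: [-0.5, -0.7, 4.1]
width: 0.0
grip_force: 1.8
```

>>> {"op": "play_rows", "data": {"motion": [{"wx":0,"wy":0,"wz":0,"tx":0,"ty":0,"tz":-0.1,"jaw":1},{"wx":0,"wy":0,"wz":0,"tx":0,"ty":0,"tz":0,"jaw":1}], "force": 60}}

```text
time_s: 11.95
tcp_pos: [588.1, -139.9, 27.6]
orientation: [[0.198, 0.98, 0.0], [0.98, -0.198, -0.001], [-0.001, 0.0, -1.0]]
ft_force: [-4.1, -0.4, 14.8]
width: -0.3
grip_force: 7.4
```

>>> {"op": "play_rows", "data": {"motion": [{"wx":0,"wy":0,"wz":0,"tx":0,"ty":0,"tz":0.03,"jaw":1},{"wx":0,"wy":0,"wz":0,"tx":0.08,"ty":0.39,"tz":0,"jaw":1},{"wx":0,"wy":0,"wz":0,"tx":0.08,"ty":0.39,"tz":0,"jaw":1}], "force": 60}}

```text
time_s: 12.32
tcp_pos: [589.5, -132.4, 27.8]
orientation: [[0.199, 0.98, 0.0], [0.98, -0.199, -0.001], [-0.001, 0.0, -1.0]]
ft_force: [-3.8, -2.3, 13.4]
width: -0.2
grip_force: 6.7
```

>>> {"op": "play_rows", "data": {"motion": [{"wx":0,"wy":0,"wz":0,"tx":0.08,"ty":0.39,"tz":0,"jaw":1},{"wx":0,"wy":0,"wz":0,"tx":0.08,"ty":0.39,"tz":0,"jaw":1}], "force": 60}}

```text
time_s: 12.58
tcp_pos: [591.1, -124.5, 27.8]
orientation: [[0.199, 0.98, 0.0], [0.98, -0.199, -0.001], [-0.001, 0.0, -1.0]]
ft_force: [-3.7, -1.4, 12.2]
width: -0.0
grip_force: 5.8
```

Run:
```python
from h import *
st()
t=viewer.read_camera("top"); s=viewer.read_camera("side")
k=lambda p,r,c,h,w,f:cv2.resize(p["frame"][r:r+h,c:c+w,::-1],None,fx=f,fy=f,interpolation=cv2.INTER_CUBIC)
cv2.imwrite("pics/c4.png",np.hstack([k(t,145,290,100,100,4),k(s,130,280,100,100,4)]))
```

```text
12.57 [ 591.1 -124.5   27.8] [[0.2, 0.98, 0.0], [0.98, -0.2, -0.0], [-0.0, 0.0, -1.0]] [-3.7 -1.4 12.2] -0.0 5.8
```

View pics/c4.png

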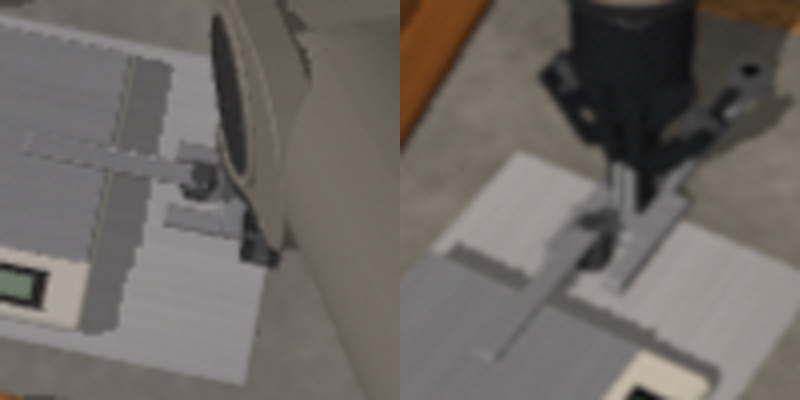

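>>> {"op": "play_rows", "data": {"motion": [{"wx":0,"wy":0,"wz":0,"tx":0,"ty":0,"tz":0.6,"jaw":1},{"wx":0,"wy":0,"wz":0,"tx":-0.32,"ty":-1.57,"tz":0,"jaw":1},{"wx":0,"wy":0,"wz":0,"tx":0,"ty":0,"tz":-0.6,"jaw":1},{"wx":0,"wy":0,"wz":0,"tx":0,"ty":0,"tz":0,"jaw":1},{"wx":0,"wy":0,"wz":0,"tx":0.08,"ty":0.39,"tz":0,"jaw":1},{"wx":0,"wy":0,"wz":0,"tx":0.08,"ty":0.39,"tz":0,"jaw":1},{"wx":0,"wy":0,"wz":0,"tx":0.08,"ty":0.39,"tz":0,"jaw":1},{"wx":0,"wy":0,"wz":0,"tx":0.08,"ty":0.39,"tz":0,"jaw":1}], "force": 60}}

```text
time_s: 13.68
tcp_pos: [591.3, -124.8, 27.7]
orientation: [[0.199, 0.98, 0.0], [0.98, -0.199, -0.001], [-0.001, 0.001, -1.0]]
ft_force: [-4.7, -2.4, 16.6]
width: -0.2
grip_force: 8.7
```

>>> {"op": "play_rows", "data": {"motion": [{"wx":0,"wy":0,"wz":0,"tx":0,"ty":0,"tz":0.6,"jaw":1},{"wx":0,"wy":0,"wz":0,"tx":-0.32,"ty":-1.57,"tz":0,"jaw":1},{"wx":0,"wy":0,"wz":0,"tx":0,"ty":0,"tz":-0.6,"jaw":1},{"wx":0,"wy":0,"wz":0,"tx":0,"ty":0,"tz":0,"jaw":1},{"wx":0,"wy":0,"wz":0,"tx":0.08,"ty":0.39,"tz":0,"jaw":1},{"wx":0,"wy":0,"wz":0,"tx":0.08,"ty":0.39,"tz":0,"jaw":1},{"wx":0,"wy":0,"wz":0,"tx":0.08,"ty":0.39,"tz":0,"jaw":1},{"wx":0,"wy":0,"wz":0,"tx":0.08,"ty":0.39,"tz":0,"jaw":1}], "force": 60}}

```text
time_s: 14.68
tcp_pos: [591.8, -125.3, 27.7]
orientation: [[0.199, 0.98, 0.001], [0.98, -0.199, -0.001], [-0.001, 0.002, -1.0]]
ft_force: [-2.0, -3.1, 17.9]
width: -0.0
grip_force: 8.6
```

>>> {"op": "play_rows", "data": {"motion": [{"wx":0,"wy":0,"wz":0,"tx":0,"ty":0,"tz":0.6,"jaw":1},{"wx":0,"wy":0,"wz":0,"tx":-0.32,"ty":-1.57,"tz":0,"jaw":1},{"wx":0,"wy":0,"wz":0,"tx":0,"ty":0,"tz":-0.6,"jaw":1},{"wx":0,"wy":0,"wz":0,"tx":0,"ty":0,"tz":0,"jaw":1},{"wx":0,"wy":0,"wz":0,"tx":0.08,"ty":0.39,"tz":0,"jaw":1},{"wx":0,"wy":0,"wz":0,"tx":0.08,"ty":0.39,"tz":0,"jaw":1},{"wx":0,"wy":0,"wz":0,"tx":0.08,"ty":0.39,"tz":0,"jaw":1},{"wx":0,"wy":0,"wz":0,"tx":0.08,"ty":0.39,"tz":0,"jaw":1}], "force": 60}}

```text
time_s: 15.68
tcp_pos: [591.9, -125.3, 27.7]
orientation: [[0.199, 0.98, 0.002], [0.98, -0.199, -0.001], [-0.001, 0.002, -1.0]]
ft_force: [-1.2, -4.2, 17.1]
width: -0.2
grip_force: 8.5
```

>>> {"op": "play_rows", "data": {"motion": [{"wx":0,"wy":0,"wz":0,"tx":0,"ty":0,"tz":5,"jaw":1},{"wx":0,"wy":0,"wz":0,"tx":-2,"ty":-5,"tz":0,"jaw":1},{"wx":0,"wy":0,"wz":0,"tx":-2,"ty":-5,"tz":0,"jaw":1},{"wx":0,"wy":0,"wz":0,"tx":0,"ty":0,"tz":0,"jaw":1}], "force": 60}}

```text
time_s: 16.18
tcp_pos: [548.6, -229.2, 76.2]
orientation: [[0.205, 0.979, -0.002], [0.979, -0.205, -0.001], [-0.002, -0.002, -1.0]]
ft_force: [0.3, 0.2, 0.4]
width: 0.1
grip_force: 0.0
```

Run:
```python
from h import *
st()
t=viewer.read_camera("top"); s=viewer.read_camera("side")
k=lambda p,r,c,h,w,f:cv2.resize(p["frame"][r:r+h,c:c+w,::-1],None,fx=f,fy=f,interpolation=cv2.INTER_CUBIC)
cv2.imwrite("pics/c5.png",np.hstack([k(t,165,320,50,50,8),k(s,150,310,50,50,8)]))
```

```text
16.18 [ 548.6 -229.2   76.2] [[0.2, 0.98, -0.0], [0.98, -0.2, -0.0], [-0.0, -0.0, -1.0]] [0.3 0.2 0.4] 0.1 0.0
```

View pics/c5.png

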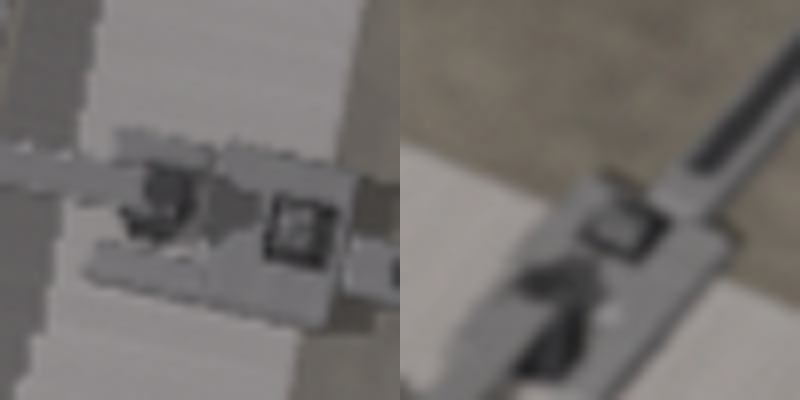

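The crop shows the jaws narrowing around the nut (fixed jaw edge at y≈250, sliding at y≈165, roughly a 28 mm gap). Two more strokes with less pressure.

>>> {"op": "play_rows", "data": {"motion": [{"wx":0,"wy":0,"wz":0,"tx":1.84,"ty":4.21,"tz":0,"jaw":1},{"wx":0,"wy":0,"wz":0,"tx":1.84,"ty":4.22,"tz":0,"jaw":1},{"wx":0,"wy":0,"wz":0,"tx":0,"ty":0,"tz":-2.4,"jaw":1},{"wx":0,"wy":0,"wz":0,"tx":0,"ty":0,"tz":-2,"jaw":1},{"wx":0,"wy":0,"wz":0,"tx":0,"ty":0,"tz":0,"jaw":1},{"wx":0,"wy":0,"wz":0,"tx":0,"ty":0,"tz":-0.45,"jaw":1},{"wx":0,"wy":0,"wz":0,"tx":0,"ty":0,"tz":-0.11,"jaw":1},{"wx":0,"wy":0,"wz":0,"tx":0,"ty":0,"tz":0,"jaw":1}], "force": 60}}

```text
time_s: 17.27
tcp_pos: [588.1, -140.3, 28.0]
orientation: [[0.199, 0.98, 0.001], [0.98, -0.199, -0.0], [-0.0, 0.001, -1.0]]
ft_force: [-0.7, -0.3, 1.9]
width: 0.0
grip_force: 0.6
```

>>> {"op": "play_rows", "data": {"motion": [{"wx":0,"wy":0,"wz":0,"tx":0.08,"ty":0.39,"tz":0,"jaw":1},{"wx":0,"wy":0,"wz":0,"tx":0.08,"ty":0.39,"tz":0,"jaw":1},{"wx":0,"wy":0,"wz":0,"tx":0.08,"ty":0.39,"tz":0,"jaw":1},{"wx":0,"wy":0,"wz":0,"tx":0.08,"ty":0.39,"tz":0,"jaw":1}], "force": 60}}

```text
time_s: 17.77
tcp_pos: [591.9, -124.1, 27.9]
orientation: [[0.198, 0.98, 0.001], [0.98, -0.198, -0.0], [0.0, 0.001, -1.0]]
ft_force: [1.7, -4.5, 5.5]
width: 0.1
grip_force: 2.6
```

>>> {"op": "play_rows", "data": {"motion": [{"wx":0,"wy":0,"wz":0,"tx":0,"ty":0,"tz":0.6,"jaw":1},{"wx":0,"wy":0,"wz":0,"tx":-0.32,"ty":-1.57,"tz":0,"jaw":1},{"wx":0,"wy":0,"wz":0,"tx":0,"ty":0,"tz":-0.6,"jaw":1},{"wx":0,"wy":0,"wz":0,"tx":0,"ty":0,"tz":0,"jaw":1},{"wx":0,"wy":0,"wz":0,"tx":0.08,"ty":0.39,"tz":0,"jaw":1},{"wx":0,"wy":0,"wz":0,"tx":0.08,"ty":0.39,"tz":0,"jaw":1},{"wx":0,"wy":0,"wz":0,"tx":0.08,"ty":0.39,"tz":0,"jaw":1}], "force": 60}}

```text
time_s: 18.65
tcp_pos: [591.1, -129.1, 27.9]
orientation: [[0.199, 0.98, 0.002], [0.98, -0.199, -0.001], [-0.0, 0.002, -1.0]]
ft_force: [1.2, -3.3, 8.2]
width: -0.1
grip_force: 4.2
```

>>> {"op": "play_rows", "data": {"motion": [{"wx":0,"wy":0,"wz":0,"tx":0.08,"ty":0.39,"tz":0,"jaw":1},{"wx":0,"wy":0,"wz":0,"tx":0,"ty":0,"tz":5,"jaw":1},{"wx":0,"wy":0,"wz":0,"tx":-2,"ty":-5,"tz":0,"jaw":1},{"wx":0,"wy":0,"wz":0,"tx":-2,"ty":-5,"tz":0,"jaw":1},{"wx":0,"wy":0,"wz":0,"tx":0,"ty":0,"tz":0,"jaw":1}], "force": 60}}

```text
time_s: 19.27
tcp_pos: [548.6, -229.2, 76.8]
orientation: [[0.205, 0.979, -0.002], [0.979, -0.205, -0.001], [-0.002, -0.002, -1.0]]
ft_force: [0.5, 0.5, -0.8]
width: -0.2
grip_force: 0.0
```

Run:
```python
from h import *
st()
t=viewer.read_camera("top"); s=viewer.read_camera("side")
k=lambda p,r,c,h,w,f:cv2.resize(p["frame"][r:r+h,c:c+w,::-1],None,fx=f,fy=f,interpolation=cv2.INTER_CUBIC)
cv2.imwrite("pics/c6.png",np.hstack([k(t,165,320,50,50,8),k(s,150,310,50,50,8)]))
```

```text
19.27 [ 548.6 -229.2   76.8] [[0.2, 0.98, -0.0], [0.98, -0.2, -0.0], [-0.0, -0.0, -1.0]] [ 0.5  0.5 -0.8] -0.2 0.0
```

View pics/c6.png

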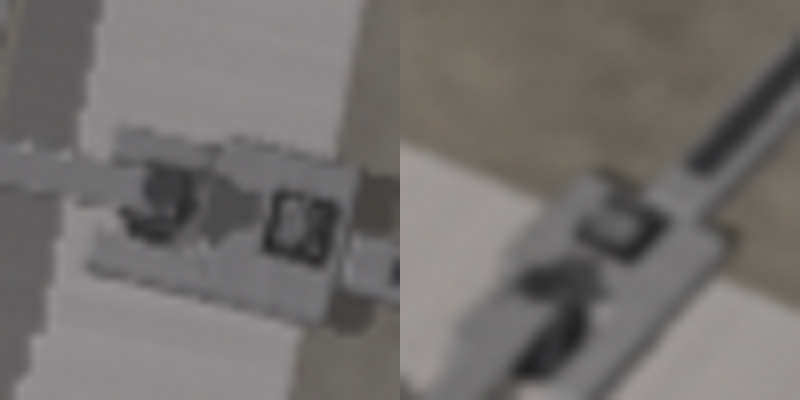

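The crop shows the fixed jaw now against the nut. One more stroke with force readings to see whether the worm stalls.

>>> {"op": "play_rows", "data": {"motion": [{"wx":0,"wy":0,"wz":0,"tx":1.84,"ty":4.21,"tz":0,"jaw":1},{"wx":0,"wy":0,"wz":0,"tx":1.84,"ty":4.22,"tz":0,"jaw":1},{"wx":0,"wy":0,"wz":0,"tx":0,"ty":0,"tz":-2.4,"jaw":1},{"wx":0,"wy":0,"wz":0,"tx":0,"ty":0,"tz":-2,"jaw":1},{"wx":0,"wy":0,"wz":0,"tx":0,"ty":0,"tz":0,"jaw":1},{"wx":0,"wy":0,"wz":0,"tx":0,"ty":0,"tz":-0.45,"jaw":1},{"wx":0,"wy":0,"wz":0,"tx":0,"ty":0,"tz":-0.18,"jaw":1},{"wx":0,"wy":0,"wz":0,"tx":0,"ty":0,"tz":0,"jaw":1}], "force": 60}}

```text
time_s: 20.38
tcp_pos: [588.2, -140.5, 27.8]
orientation: [[0.199, 0.98, 0.001], [0.98, -0.199, -0.0], [-0.0, 0.001, -1.0]]
ft_force: [-1.3, -1.4, 2.7]
width: -0.4
grip_force: 1.4
```

>>> {"op": "play_rows", "data": {"motion": [{"wx":0,"wy":0,"wz":0,"tx":0.08,"ty":0.39,"tz":0,"jaw":1}], "force": 60}}

```text
time_s: 20.5
tcp_pos: [589.0, -137.2, 27.9]
orientation: [[0.199, 0.98, 0.001], [0.98, -0.199, -0.001], [-0.001, 0.001, -1.0]]
ft_force: [-1.2, -3.9, 7.5]
width: 0.1
grip_force: 3.8
```

>>> {"op": "play_rows", "data": {"motion": [{"wx":0,"wy":0,"wz":0,"tx":0.08,"ty":0.39,"tz":0,"jaw":1}], "force": 60}}

```text
time_s: 20.62
tcp_pos: [590.2, -133.0, 28.0]
orientation: [[0.199, 0.98, 0.002], [0.98, -0.199, -0.001], [-0.0, 0.002, -1.0]]
ft_force: [1.1, -3.7, 3.9]
width: -0.1
grip_force: 2.1
```

>>> {"op": "play_rows", "data": {"motion": [{"wx":0,"wy":0,"wz":0,"tx":0.08,"ty":0.39,"tz":0,"jaw":1}], "force": 60}}

```text
time_s: 20.75
tcp_pos: [591.2, -128.9, 27.9]
orientation: [[0.199, 0.98, 0.002], [0.98, -0.199, -0.001], [-0.0, 0.002, -1.0]]
ft_force: [2.9, -4.2, 7.0]
width: -0.0
grip_force: 3.0
```

>>> {"op": "play_rows", "data": {"motion": [{"wx":0,"wy":0,"wz":0,"tx":0.08,"ty":0.39,"tz":0,"jaw":1}], "force": 60}}

```text
time_s: 20.88
tcp_pos: [592.1, -124.9, 27.9]
orientation: [[0.198, 0.98, 0.002], [0.98, -0.198, -0.001], [-0.0, 0.002, -1.0]]
ft_force: [2.0, -3.7, 4.8]
width: -0.2
grip_force: 3.0
```

>>> {"op": "play_rows", "data": {"motion": [{"wx":0,"wy":0,"wz":0,"tx":0,"ty":0,"tz":0.6,"jaw":1},{"wx":0,"wy":0,"wz":0,"tx":-0.32,"ty":-1.57,"tz":0,"jaw":1},{"wx":0,"wy":0,"wz":0,"tx":0,"ty":0,"tz":-0.6,"jaw":1},{"wx":0,"wy":0,"wz":0,"tx":0,"ty":0,"tz":-0.08,"jaw":1},{"wx":0,"wy":0,"wz":0,"tx":0,"ty":0,"tz":0,"jaw":1}], "force": 60}}

```text
time_s: 21.5
tcp_pos: [587.7, -142.1, 26.5]
orientation: [[0.2, 0.98, -0.0], [0.98, -0.2, -0.002], [-0.002, 0.0, -1.0]]
ft_force: [-3.8, -8.4, 11.7]
width: 0.2
grip_force: 6.8
```

>>> {"op": "play_rows", "data": {"motion": [{"wx":0,"wy":0,"wz":0,"tx":0.08,"ty":0.39,"tz":0,"jaw":1},{"wx":0,"wy":0,"wz":0,"tx":0.08,"ty":0.39,"tz":0,"jaw":1}], "force": 60}}

```text
time_s: 21.75
tcp_pos: [590.1, -134.0, 27.5]
orientation: [[0.2, 0.98, 0.001], [0.98, -0.2, -0.002], [-0.001, 0.002, -1.0]]
ft_force: [-4.8, -3.8, 24.1]
width: 0.0
grip_force: 11.9
```

>>> {"op": "play_rows", "data": {"motion": [{"wx":0,"wy":0,"wz":0,"tx":0.08,"ty":0.39,"tz":0,"jaw":1},{"wx":0,"wy":0,"wz":0,"tx":0.08,"ty":0.39,"tz":0,"jaw":1}], "force": 60}}

```text
time_s: 22.0
tcp_pos: [592.3, -125.9, 27.6]
orientation: [[0.199, 0.98, 0.002], [0.98, -0.199, -0.002], [-0.001, 0.003, -1.0]]
ft_force: [-1.9, -6.4, 22.2]
width: -0.1
grip_force: 10.7
```

>>> {"op": "play_rows", "data": {"motion": [{"wx":0,"wy":0,"wz":0,"tx":0,"ty":0,"tz":5,"jaw":1},{"wx":0,"wy":0,"wz":0,"tx":-2,"ty":-5,"tz":0,"jaw":0.6},{"wx":0,"wy":0,"wz":0,"tx":-2,"ty":-5,"tz":0,"jaw":0.6},{"wx":0,"wy":0,"wz":0,"tx":0,"ty":0,"tz":0,"jaw":0.6}], "force": 60}}

```text
time_s: 22.5
tcp_pos: [548.6, -229.4, 75.7]
orientation: [[0.205, 0.979, -0.002], [0.979, -0.205, -0.001], [-0.002, -0.002, -1.0]]
ft_force: [1.0, 0.9, -0.3]
width: 34.1
grip_force: 0.0
```

Run:
```python
from h import *
st()
t=viewer.read_camera("top"); s=viewer.read_camera("side")
k=lambda p,r,c,h,w,f:cv2.resize(p["frame"][r:r+h,c:c+w,::-1],None,fx=f,fy=f,interpolation=cv2.INTER_CUBIC)
cv2.imwrite("pics/c7.png",np.vstack([np.hstack([k(t,170,328,35,50,8),k(s,160,318,35,50,8)]),np.hstack([k(t,190,355,35,50,8),k(s,130,340,35,50,8)])]))
```

```text
22.5 [ 548.6 -229.4   75.7] [[0.2, 0.98, -0.0], [0.98, -0.2, -0.0], [-0.0, -0.0, -1.0]] [ 1.   0.9 -0.3] 34.1 0.0
```

View pics/c7.png

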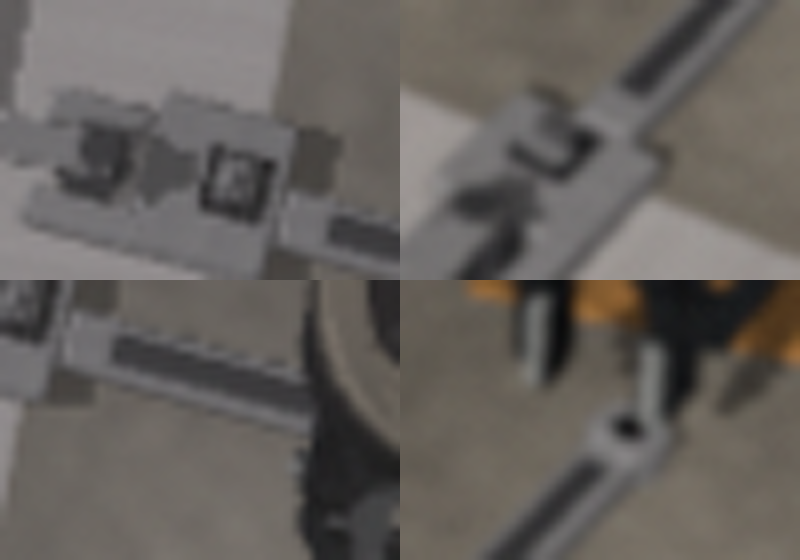

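```bash
cat >> h.py <<'E'
def rect(p,org,yaw,x0,x1,y0,y1,z,k=6):
    "plane z in a frame at org/yaw; rows: y from y1 down to y0, cols: x"
    X,Y=np.meshgrid(np.arange(x0,x1,1/k),np.arange(y1,y0,-1/k))
    c,s=np.cos(yaw),np.sin(yaw)
    W=np.stack([org[0]+c*X-s*Y,org[1]+s*X+c*Y,np.full_like(X,z)],-1)
    M=np.array(p["cam_to_world"]);q=(W-M[:3,3])@M[:3,:3]
    u=p["cx"]+p["fx"]*q[...,0]/-q[...,2];v=p["cy"]-p["fy"]*q[...,1]/-q[...,2]
    return cv2.remap(p["frame"][:,:,::-1].copy(),u.astype(np.float32),v.astype(np.float32),cv2.INTER_CUBIC)
E
python3 - <<'E'
from h import *
t=viewer.read_camera("top"); s=viewer.read_camera("side")
yaw=np.radians(78.5);ims=[]
for p in(t,s):
    im=rect(p,(575.9,-176.6),yaw,20,125,-42,38,14,6)
    for y in range(-40,40,10): cv2.line(im,(0,int((38-y)*6)),(12 if y else 24,int((38-y)*6)),(0,0,255),1)
    for x in range(20,125,10): cv2.line(im,(int((x-20)*6),470),(int((x-20)*6),480),(0,0,255),1)
    ims.append(cv2.resize(im,None,fx=.63,fy=.63))
cv2.imwrite("pics/c8.png",cv2.resize(np.vstack(ims),None,fx=1,fy=.99))
E
```

```text
(no output)
```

View pics/c8.png

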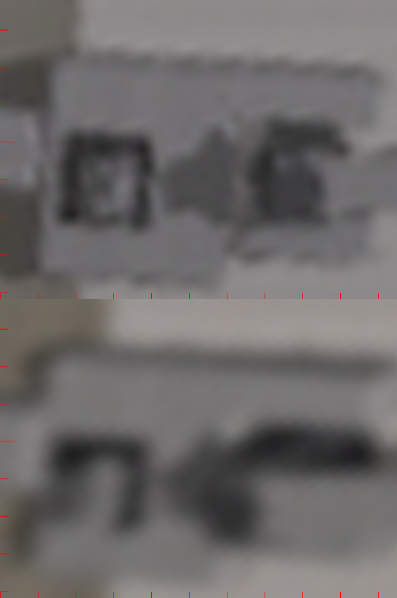

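The rectified view shows the nut between the jaws, the wrench turned about 2.5° clockwise; the gap is 24–27 mm by eye. Measuring the edges numerically.

Run:
```python
from h import *
t=viewer.read_camera("top")
yaw=np.radians(76.2)
im=cv2.cvtColor(rect(t,(575.9,-176.6),yaw,20,125,-42,38,14,2),cv2.COLOR_BGR2GRAY).astype(int)
for a,b in((32,40),(60,72),(104,109),(109,113),(85,92)):
    pr=im[:,(a-20)*2:(b-20)*2].mean(1)
    print(a,b," ".join(f"{38-i/2:.0f}:{v:.0f}" for i,v in enumerate(pr) if i%2==0))
```

```text
32 40 38:103 37:103 36:102 35:102 34:103 33:104 32:104 31:104 30:104 29:104 28:101 27:96 26:92 25:90 24:92 23:95 22:98 21:101 20:103 19:106 18:106 17:106 16:106 15:106 14:106 13:105 12:105 11:105 10:106 9:106 8:106 7:105 6:104 5:100 4:94 3:89 2:83 1:80 0:81 -1:81 -2:80 -3:79 -4:77 -5:75 -6:76 -7:77 -8:77 -9:76 -10:75 -11:75 -12:77 -13:78 -14:76 -15:74 -16:73 -17:71 -18:72 -19:78 -20:87 -21:96 -22:103 -23:105 -24:105 -25:106 -26:107 -27:107 -28:107 -29:108 -30:108 -31:107 -32:103 -33:97 -34:92 -35:90 -36:92 -37:95 -38:96 -39:98 -40:98 -41:98
60 72 38:138 37:138 36:139 35:139 34:140 33:140 32:141 31:142 30:143 29:144 28:141 27:133 26:122 25:112 24:106 23:104 22:106 21:108 20:111 19:113 18:114 17:114 16:114 15:114 14:114 13:114 12:114 11:113 10:113 9:113 8:113 7:113 6:113 5:113 4:112 3:111 2:111 1:109 0:104 -1:99 -2:93 -3:87 -4:84 -5:81 -6:79 -7:79 -8:81 -9:82 -10:83 -11:84 -12:83 -13:83 -14:84 -15:88 -16:95 -17:100 -18:104 -19:106 -20:107 -21:108 -22:110 -23:110 -24:111 -25:111 -26:112 -27:111 -28:111 -29:112 -30:112 -31:111 -32:108 -33:105 -34:106 -35:110 -36:118 -37:126 -38:132 -39:1
[... 1019 characters left out ...]
0 -24:110 -25:110 -26:111 -27:113 -28:119 -29:125 -30:132 -31:136 -32:138 -33:138 -34:138 -35:138 -36:138 -37:137 -38:138 -39:138 -40:138 -41:138
85 92 38:138 37:138 36:139 35:140 34:140 33:141 32:142 31:143 30:144 29:143 28:140 27:134 26:123 25:111 24:104 23:102 22:106 21:110 20:113 19:115 18:116 17:116 16:115 15:114 14:114 13:116 12:114 11:109 10:103 9:96 8:92 7:90 6:88 5:84 4:83 3:79 2:74 1:70 0:66 -1:62 -2:59 -3:57 -4:55 -5:55 -6:56 -7:58 -8:63 -9:66 -10:67 -11:67 -12:66 -13:67 -14:68 -15:70 -16:70 -17:71 -18:75 -19:83 -20:91 -21:98 -22:103 -23:105 -24:105 -25:101 -26:96 -27:97 -28:105 -29:118 -30:129 -31:136 -32:138 -33:139 -34:139 -35:139 -36:138 -37:138 -38:138 -39:138 -40:137 -41:137
```

>>> {"op": "play_rows", "data": {"motion": [{"wx":0,"wy":0,"wz":0,"tx":1.94,"ty":4.24,"tz":0,"jaw":1},{"wx":0,"wy":0,"wz":0,"tx":1.94,"ty":4.24,"tz":0,"jaw":1},{"wx":0,"wy":0,"wz":0,"tx":0,"ty":0,"tz":-2.4,"jaw":1},{"wx":0,"wy":0,"wz":0,"tx":0,"ty":0,"tz":-2,"jaw":1},{"wx":0,"wy":0,"wz":0,"tx":0,"ty":0,"tz":-0.4,"jaw":1},{"wx":0,"wy":0,"wz":0,"tx":0,"ty":0,"tz":-0.16,"jaw":1},{"wx":0,"wy":0,"wz":0,"tx":0.06,"ty":0.25,"tz":0,"jaw":1}], "force": 60}}

```text
time_s: 23.62
tcp_pos: [589.3, -139.5, 27.2]
orientation: [[0.2, 0.98, -0.002], [0.98, -0.2, -0.002], [-0.002, -0.002, -1.0]]
ft_force: [-11.6, -6.6, 19.7]
width: 0.3
grip_force: 10.3
```

>>> {"op": "play_rows", "data": {"motion": [{"wx":0,"wy":0,"wz":0,"tx":0.08,"ty":0.34,"tz":0,"jaw":1},{"wx":0,"wy":0,"wz":0,"tx":0.08,"ty":0.34,"tz":0,"jaw":1}], "force": 60}}

```text
time_s: 23.88
tcp_pos: [591.2, -132.3, 27.6]
orientation: [[0.2, 0.98, -0.002], [0.98, -0.2, -0.002], [-0.002, -0.001, -1.0]]
ft_force: [-9.9, -4.4, 19.7]
width: 0.1
grip_force: 9.8
```

>>> {"op": "play_rows", "data": {"motion": [{"wx":0,"wy":0,"wz":0,"tx":0.08,"ty":0.34,"tz":0,"jaw":1},{"wx":0,"wy":0,"wz":0,"tx":0.05,"ty":0.25,"tz":0,"jaw":1}], "force": 60}}

```text
time_s: 24.12
tcp_pos: [592.7, -126.6, 27.6]
orientation: [[0.2, 0.98, -0.001], [0.98, -0.2, -0.002], [-0.002, -0.001, -1.0]]
ft_force: [-8.8, -7.0, 18.3]
width: 0.1
grip_force: 9.1
```

>>> {"op": "play_rows", "data": {"motion": [{"wx":0,"wy":0,"wz":0,"tx":0,"ty":0,"tz":5,"jaw":1},{"wx":0,"wy":0,"wz":0,"tx":-2,"ty":-5,"tz":0,"jaw":0.6},{"wx":0,"wy":0,"wz":0,"tx":-2,"ty":-5,"tz":0,"jaw":0.6},{"wx":0,"wy":0,"wz":0,"tx":0,"ty":0,"tz":0,"jaw":0.6}], "force": 60}}

```text
time_s: 24.62
tcp_pos: [551.0, -230.0, 76.7]
orientation: [[0.205, 0.979, -0.001], [0.979, -0.205, -0.002], [-0.002, -0.001, -1.0]]
ft_force: [0.0, 0.5, 0.1]
width: 34.4
grip_force: 0.0
```

```bash
cat > gap.py <<'E'
from h import *
st()
t=viewer.read_camera("top")
def cross(pr,lo,hi,lev):  # first crossing walking from outside
    for i in range(lo,hi,1 if hi>lo else -1):
        j=i+(1 if hi>lo else -1)
        if (pr[i]-lev)*(pr[j]-lev)<=0: return 38-(i+(pr[i]-lev)/(pr[i]-pr[j]+1e-9)*(j-i))/4
for yd in(75,76,77,78):
    im=cv2.cvtColor(rect(t,(575.9,-176.6),np.radians(yd),20,125,-42,38,14,4),cv2.COLOR_BGR2GRAY).astype(float)
    out=[]
    for a,b in((60,66),(66,72),(85,92),(92,98),(98,104),(104,109),(109,113)):
        pr=im[:,(a-20)*4:(b-20)*4].mean(1)
        out.append((a,round(cross(pr,40,110,124) or 0,1),round(cross(pr,315,200,124) or 0,1)))
    print(yd,out)
E
python3 gap.py
```

```text
24.62 [ 551.  -230.    76.7] [[0.21, 0.98, -0.0], [0.98, -0.21, -0.0], [-0.0, -0.0, -1.0]] [0.  0.5 0.1] 34.4 0.0
75 [(60, np.float64(27.3), np.float64(-35.4)), (66, np.float64(27.6), np.float64(-35.3)), (85, np.float64(28.0), np.float64(-27.7)), (92, 0, np.float64(-26.0)), (98, np.float64(27.9), np.float64(-26.7)), (104, np.float64(27.9), np.float64(-26.7)), (109, np.float64(27.8), np.float64(-26.6))]
76 [(60, np.float64(26.2), np.float64(-36.4)), (66, np.float64(26.4), np.float64(-36.5)), (85, np.float64(26.4), np.float64(-29.2)), (92, np.float64(26.5), np.float64(-27.6)), (98, np.float64(26.0), np.float64(-28.5)), (104, np.float64(26.1), np.float64(-28.6)), (109, np.float64(25.9), np.float64(-28.5))]
77 [(60, np.float64(25.1), np.float64(-37.5)), (66, np.float64(25.2), np.float64(-37.6)), (85, np.float64(24.8), np.float64(-30.7)), (92, np.float64(24.9), np.float64(-29.2)), (98, np.float64(24.2), np.float64(-30.3)), (104, np.float64(24.3), np.float64(-30.5)), (109, np.float64(23.9), np.float64(-30.4))]
78 [(60, np.float64(24.0), np.float64(-38.6)), (66, np.float64(24.0), np.float64(-38.9)), (85, np.float64(23.3), np.float64(-32.1)), (92, np.float64(23.3), np.float64(-30.9)), (98, np.float64(22.5), np.float64(-32.1)), (104, np.float64(22.5), np.float64(-32.4)), (109, np.float64(22.0), np.float64(-32.3))]
```

Gap ≈ 24.8 mm and no longer shrinking: the jaws fit. Now gripping the handle.

>>> {"op": "play_rows", "data": {"motion": [{"wx":0,"wy":0,"wz":-2.2,"tx":2.52,"ty":5.3,"tz":0,"jaw":0.5},{"wx":0,"wy":0,"wz":0,"tx":0,"ty":0,"tz":-3,"jaw":0.5},{"wx":0,"wy":0,"wz":0,"tx":0,"ty":0,"tz":-2,"jaw":0.5},{"wx":0,"wy":0,"wz":0,"tx":0,"ty":0,"tz":-1.15,"jaw":0.5},{"wx":0,"wy":0,"wz":0,"tx":0,"ty":0,"tz":0,"jaw":0.5}], "force": 60}}

```text
time_s: 25.3
tcp_pos: [578.0, -171.9, 14.6]
orientation: [[0.236, 0.972, -0.001], [0.972, -0.236, 0.0], [-0.0, -0.002, -1.0]]
ft_force: [0.0, -0.3, 0.4]
width: 42.7
grip_force: 0.0
```

>>> {"op": "play_rows", "data": {"motion": [{"wx":0,"wy":0,"wz":0,"tx":0,"ty":0,"tz":0,"jaw":1},{"wx":0,"wy":0,"wz":0,"tx":0,"ty":0,"tz":0,"jaw":1},{"wx":0,"wy":0,"wz":0,"tx":0,"ty":0,"tz":0,"jaw":1},{"wx":0,"wy":0,"wz":0,"tx":0,"ty":0,"tz":0,"jaw":1},{"wx":0,"wy":0,"wz":0,"tx":0,"ty":0,"tz":0,"jaw":1}], "force": 80}}

```text
time_s: 25.92
tcp_pos: [579.2, -172.1, 16.4]
orientation: [[0.236, 0.972, 0.002], [0.972, -0.236, -0.001], [-0.0, 0.002, -1.0]]
ft_force: [-0.2, -0.5, 6.7]
width: 18.7
grip_force: 78.8
```

>>> {"op": "play_rows", "data": {"motion": [{"wx":0,"wy":0,"wz":0,"tx":0,"ty":0,"tz":0.05,"jaw":1},{"wx":0,"wy":0,"wz":-4,"tx":-0.62,"ty":0.17,"tz":0,"jaw":1},{"wx":0,"wy":0,"wz":-4,"tx":-0.61,"ty":0.21,"tz":0,"jaw":1},{"wx":0,"wy":0,"wz":-4,"tx":-0.59,"ty":0.26,"tz":0,"jaw":1},{"wx":0,"wy":0,"wz":-4,"tx":-0.57,"ty":0.29,"tz":0,"jaw":1},{"wx":0,"wy":0,"wz":0,"tx":0,"ty":0,"tz":0,"jaw":1}], "force": 80}}

```text
time_s: 26.68
tcp_pos: [555.1, -161.9, 16.4]
orientation: [[0.494, 0.87, 0.001], [0.87, -0.494, 0.0], [0.0, 0.001, -1.0]]
ft_force: [-1.6, 3.4, 7.0]
width: 19.0
grip_force: 79.8
```

>>> {"op": "play_rows", "data": {"motion": [{"wx":0,"wy":0,"wz":-8,"tx":-1.07,"ty":0.7,"tz":0,"jaw":1},{"wx":0,"wy":0,"wz":-8,"tx":-0.97,"ty":0.84,"tz":0,"jaw":1},{"wx":0,"wy":0,"wz":0,"tx":0,"ty":0,"tz":0,"jaw":1}], "force": 80}}

```text
time_s: 27.05
tcp_pos: [535.0, -145.7, 16.4]
orientation: [[0.714, 0.7, 0.001], [0.7, -0.714, 0.001], [0.001, 0.0, -1.0]]
ft_force: [1.0, 6.5, 6.9]
width: 18.7
grip_force: 80.0
```

Run:
```python
from h import *
st()
t=viewer.read_camera("top"); s=viewer.read_camera("side")
k=lambda p,r,c,h,w,f:cv2.resize(p["frame"][r:r+h,c:c+w,::-1],None,fx=f,fy=f,interpolation=cv2.INTER_CUBIC)
cv2.imwrite("pics/c9.png",np.hstack([k(t,145,290,100,100,4),k(s,130,280,100,100,4)]))
```

```text
27.05 [ 535.  -145.7   16.4] [[0.71, 0.7, 0.0], [0.7, -0.71, 0.0], [0.0, 0.0, -1.0]] [1.  6.5 6.9] 18.7 80.0
```

View pics/c9.png

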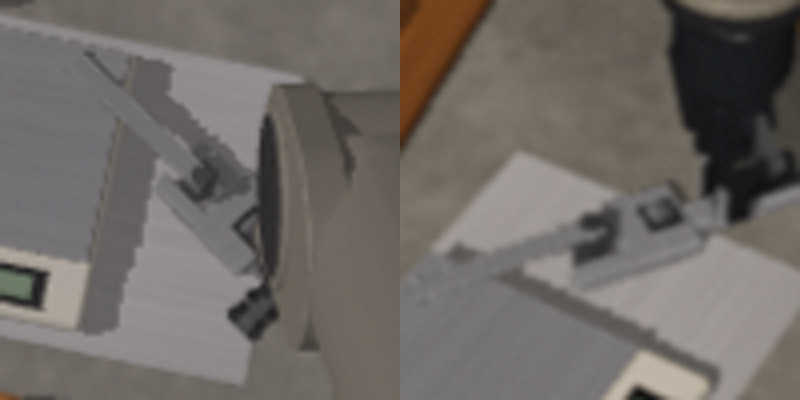

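The arm has swung about 32° with the wrench, the tip now near (90,55) in the top crop. Continuing.

>>> {"op": "play_rows", "data": {"motion": [{"wx":0,"wy":0,"wz":-8,"tx":-0.78,"ty":1.02,"tz":0,"jaw":1},{"wx":0,"wy":0,"wz":-8,"tx":-0.68,"ty":1.08,"tz":0,"jaw":1},{"wx":0,"wy":0,"wz":-8,"tx":-0.54,"ty":1.16,"tz":0,"jaw":1},{"wx":0,"wy":0,"wz":-8,"tx":-0.37,"ty":1.23,"tz":0,"jaw":1},{"wx":0,"wy":0,"wz":0,"tx":0,"ty":0,"tz":0,"jaw":1}], "force": 80}}

```text
time_s: 27.78
tcp_pos: [511.5, -100.4, 16.4]
orientation: [[0.976, 0.217, 0.001], [0.217, -0.976, 0.001], [0.001, -0.0, -1.0]]
ft_force: [0.4, 8.2, 9.0]
width: 18.8
grip_force: 80.3
```

>>> {"op": "play_rows", "data": {"motion": [{"wx":0,"wy":0,"wz":-8,"tx":-0.2,"ty":1.27,"tz":0,"jaw":1},{"wx":0,"wy":0,"wz":-8,"tx":-0.02,"ty":1.28,"tz":0,"jaw":1},{"wx":0,"wy":0,"wz":-8,"tx":0.16,"ty":1.28,"tz":0,"jaw":1},{"wx":0,"wy":0,"wz":0,"tx":0,"ty":0,"tz":0,"jaw":1},{"wx":0,"wy":0,"wz":0,"tx":0,"ty":0,"tz":0,"jaw":1}], "force": 80}}

```text
time_s: 28.4
tcp_pos: [511.4, -62.2, 16.4]
orientation: [[0.981, -0.196, 0.002], [-0.196, -0.981, 0.001], [0.002, -0.002, -1.0]]
ft_force: [3.1, 9.4, 5.5]
width: 19.0
grip_force: 80.0
```

>>> {"op": "play_rows", "data": {"motion": [{"wx":0,"wy":0,"wz":0,"tx":0,"ty":0,"tz":0,"jaw":0.6},{"wx":0,"wy":0,"wz":0,"tx":0,"ty":0,"tz":0,"jaw":0.6},{"wx":0,"wy":0,"wz":0,"tx":0,"ty":0,"tz":0,"jaw":0.6},{"wx":0,"wy":0,"wz":0,"tx":0,"ty":0,"tz":0,"jaw":1},{"wx":0,"wy":0,"wz":0,"tx":0,"ty":0,"tz":0,"jaw":1},{"wx":0,"wy":0,"wz":0,"tx":0,"ty":0,"tz":0,"jaw":1},{"wx":0,"wy":0,"wz":0,"tx":0,"ty":0,"tz":0,"jaw":1}], "force": 100}}

```text
time_s: 29.28
tcp_pos: [510.0, -63.6, 16.3]
orientation: [[0.98, -0.201, 0.0], [-0.201, -0.98, 0.0], [0.0, -0.0, -1.0]]
ft_force: [-4.0, 1.6, 12.8]
width: 18.1
grip_force: 97.8
```

>>> {"op": "play_rows", "data": {"motion": [{"wx":0,"wy":0,"wz":0,"tx":0,"ty":0,"tz":0.3,"jaw":1},{"wx":0,"wy":0,"wz":0,"tx":0,"ty":0,"tz":0.2,"jaw":1},{"wx":0,"wy":0,"wz":0,"tx":0,"ty":0,"tz":0,"jaw":1}], "force": 100}}

```text
time_s: 29.65
tcp_pos: [510.3, -63.8, 20.8]
orientation: [[0.98, -0.201, 0.0], [-0.201, -0.98, -0.0], [0.0, -0.0, -1.0]]
ft_force: [5.9, 0.1, -10.0]
width: 18.1
grip_force: 98.3
```

Run:
```python
from rig import status
s=status.sense(); print(s["wrist_torque"])
```

```text
[ 0.04391284 -0.94395041  0.29365423]
```

>>> {"op": "play_rows", "data": {"motion": [{"wx":0,"wy":0,"wz":0,"tx":0,"ty":0,"tz":0.3,"jaw":1},{"wx":0,"wy":0,"wz":0,"tx":0,"ty":0,"tz":0.3,"jaw":1},{"wx":0,"wy":0,"wz":0,"tx":0,"ty":0,"tz":0,"jaw":1}], "force": 100}}

```text
time_s: 30.02
tcp_pos: [510.6, -63.9, 26.8]
orientation: [[0.98, -0.201, 0.001], [-0.201, -0.98, -0.0], [0.001, -0.0, -1.0]]
ft_force: [8.5, -1.7, -13.4]
width: 17.9
grip_force: 98.6
```

Run:
```python
from h import *
s=status.sense(); print(s["wrist_torque"])
t=viewer.read_camera("top"); s=viewer.read_camera("side")
k=lambda p,r,c,h,w,f:cv2.resize(p["frame"][r:r+h,c:c+w,::-1],None,fx=f,fy=f,interpolation=cv2.INTER_CUBIC)
cv2.imwrite("pics/d0.png",np.hstack([k(t,145,290,100,100,4),k(s,150,310,100,100,4)]))
```

```text
[-0.0496959  -1.12912168  0.25692401]
```

View pics/d0.png

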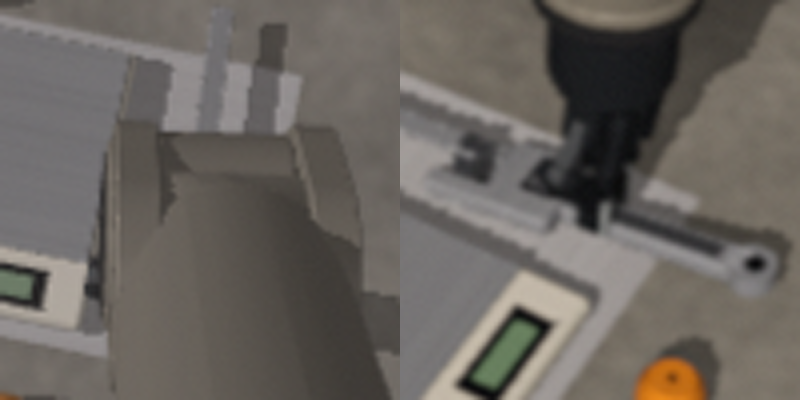

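The crop shows the arm open (pointing up-right past the plate) but the wrench head still clings to the nut. I'll lower it again and roll the worm back a little.

>>> {"op": "play_rows", "data": {"motion": [{"wx":0,"wy":0,"wz":0,"tx":0,"ty":0,"tz":-0.5,"jaw":1},{"wx":0,"wy":0,"wz":0,"tx":0,"ty":0,"tz":-0.5,"jaw":1},{"wx":0,"wy":0,"wz":0,"tx":0,"ty":0,"tz":0,"jaw":1},{"wx":0,"wy":0,"wz":0,"tx":0,"ty":0,"tz":0,"jaw":0.5},{"wx":0,"wy":0,"wz":0,"tx":0,"ty":0,"tz":0,"jaw":0.5},{"wx":0,"wy":0,"wz":0,"tx":0,"ty":0,"tz":0,"jaw":0.5},{"wx":0,"wy":0,"wz":0,"tx":0,"ty":0,"tz":1.5,"jaw":0.5},{"wx":0,"wy":0,"wz":0,"tx":0,"ty":0,"tz":2.5,"jaw":0.5}], "force": 60}}

```text
time_s: 31.12
tcp_pos: [509.6, -63.7, 57.5]
orientation: [[0.979, -0.201, -0.001], [-0.201, -0.979, 0.0], [-0.001, 0.0, -1.0]]
ft_force: [-1.0, -0.6, 1.3]
width: 43.0
grip_force: 0.0
```

>>> {"op": "play_rows", "data": {"motion": [{"wx":0,"wy":0,"wz":0,"tx":4.5,"ty":-1.55,"tz":0,"jaw":1},{"wx":0,"wy":0,"wz":0,"tx":0,"ty":0,"tz":0,"jaw":1},{"wx":0,"wy":0,"wz":0,"tx":0,"ty":0,"tz":0,"jaw":1},{"wx":0,"wy":0,"wz":0,"tx":0,"ty":0,"tz":0,"jaw":1}], "force": 60}}

```text
time_s: 31.62
tcp_pos: [554.3, -79.0, 57.0]
orientation: [[0.98, -0.201, -0.0], [-0.201, -0.98, 0.0], [-0.001, -0.0, -1.0]]
ft_force: [0.6, -0.1, 0.0]
width: 0.0
grip_force: 0.0
```

Run:
```python
from h import *
s=viewer.read_camera("side"); t=viewer.read_camera("top")
for p in (s,t): print([(round(d["p"],2),np.round(onz(p,d["at"],20),1)) for d in spot_point("worm_top",p)[:3]])
print([(round(d["p"],2),np.round(onz(s,d["at"],33),1)) for d in spot_point("latch_tip",s)[:3]])
```

```text
[(0.74, array([552.1, -72.9,  20. ]))]
[]
[(0.72, array([ 723.7, -106.5,   33. ])), (0.22, array([501.7, -28.6,  33. ]))]
```

>>> {"op": "play_rows", "data": {"motion": [{"wx":0,"wy":0,"wz":0,"tx":0,"ty":0,"tz":-2,"jaw":1},{"wx":0,"wy":0,"wz":0,"tx":0,"ty":0,"tz":-0.8,"jaw":1},{"wx":0,"wy":0,"wz":0,"tx":0,"ty":0,"tz":-0.2,"jaw":1},{"wx":0,"wy":0,"wz":0,"tx":0,"ty":0,"tz":0,"jaw":1}], "force": 60}}

```text
time_s: 32.38
tcp_pos: [555.5, -79.4, 27.7]
orientation: [[0.979, -0.202, 0.001], [-0.202, -0.979, -0.0], [0.001, -0.0, -1.0]]
ft_force: [-2.6, -0.2, 14.5]
width: 0.2
grip_force: 7.4
```

>>> {"op": "play_rows", "data": {"motion": [{"wx":0,"wy":0,"wz":0,"tx":-0.39,"ty":0.08,"tz":0,"jaw":1},{"wx":0,"wy":0,"wz":0,"tx":-0.39,"ty":0.08,"tz":0,"jaw":1}], "force": 60}}

```text
time_s: 32.62
tcp_pos: [548.5, -78.0, 27.8]
orientation: [[0.979, -0.202, 0.003], [-0.202, -0.979, -0.0], [0.003, -0.0, -1.0]]
ft_force: [1.7, -2.8, 9.3]
width: -0.1
grip_force: 4.8
```

>>> {"op": "play_rows", "data": {"motion": [{"wx":0,"wy":0,"wz":0,"tx":-0.39,"ty":0.08,"tz":0,"jaw":1},{"wx":0,"wy":0,"wz":0,"tx":-0.39,"ty":0.08,"tz":0,"jaw":1}], "force": 60}}

```text
time_s: 32.88
tcp_pos: [540.0, -76.3, 27.4]
orientation: [[0.979, -0.202, 0.001], [-0.202, -0.979, -0.0], [0.001, -0.0, -1.0]]
ft_force: [-0.7, 0.0, 0.8]
width: -0.2
grip_force: 0.0
```

>>> {"op": "play_rows", "data": {"motion": [{"wx":0,"wy":0,"wz":0,"tx":0,"ty":0,"tz":3,"jaw":1},{"wx":0,"wy":0,"wz":0,"tx":-3.2,"ty":1.27,"tz":0,"jaw":0.5},{"wx":0,"wy":0,"wz":0,"tx":0,"ty":0,"tz":0,"jaw":0.5},{"wx":0,"wy":0,"wz":0,"tx":0,"ty":0,"tz":0,"jaw":0.5},{"wx":0,"wy":0,"wz":0,"tx":0,"ty":0,"tz":-2.5,"jaw":0.5},{"wx":0,"wy":0,"wz":0,"tx":0,"ty":0,"tz":-1.5,"jaw":0.5},{"wx":0,"wy":0,"wz":0,"tx":0,"ty":0,"tz":0,"jaw":0.5}], "force": 60}}

```text
time_s: 33.75
tcp_pos: [506.8, -63.5, 15.7]
orientation: [[0.979, -0.202, -0.002], [-0.202, -0.979, -0.0], [-0.002, 0.0, -1.0]]
ft_force: [-0.1, 0.5, 0.2]
width: 42.9
grip_force: 0.0
```

>>> {"op": "play_rows", "data": {"motion": [{"wx":0,"wy":0,"wz":0,"tx":0,"ty":0,"tz":0,"jaw":1},{"wx":0,"wy":0,"wz":0,"tx":0,"ty":0,"tz":0,"jaw":1},{"wx":0,"wy":0,"wz":0,"tx":0,"ty":0,"tz":0,"jaw":1},{"wx":0,"wy":0,"wz":0,"tx":0,"ty":0,"tz":0,"jaw":1},{"wx":0,"wy":0,"wz":0,"tx":0,"ty":0,"tz":0,"jaw":1}], "force": 100}}

```text
time_s: 34.38
tcp_pos: [507.8, -63.5, 17.7]
orientation: [[0.98, -0.201, 0.001], [-0.201, -0.98, -0.0], [0.001, -0.0, -1.0]]
ft_force: [-1.6, -2.0, 5.8]
width: 17.9
grip_force: 97.9
```

>>> {"op": "play_rows", "data": {"motion": [{"wx":0,"wy":0,"wz":0,"tx":0,"ty":0,"tz":0.3,"jaw":1},{"wx":0,"wy":0,"wz":0,"tx":0,"ty":0,"tz":0.3,"jaw":1},{"wx":0,"wy":0,"wz":0,"tx":0,"ty":0,"tz":0,"jaw":1}], "force": 100}}

```text
time_s: 34.75
tcp_pos: [507.4, -63.2, 23.1]
orientation: [[0.98, -0.201, 0.0], [-0.201, -0.98, 0.0], [0.0, -0.0, -1.0]]
ft_force: [1.0, 1.5, -5.1]
width: 17.7
grip_force: 98.1
```

Run:
```python
from rig import status
s=status.sense(); print(s["wrist_torque"])
```

```text
[0.27521944 0.08827734 0.1268446 ]
```

>>> {"op": "play_rows", "data": {"motion": [{"wx":0,"wy":0,"wz":0,"tx":0,"ty":0,"tz":1,"jaw":1},{"wx":0,"wy":0,"wz":0,"tx":0,"ty":0,"tz":1.5,"jaw":1},{"wx":0,"wy":0,"wz":0,"tx":0,"ty":0,"tz":2,"jaw":1},{"wx":0,"wy":0,"wz":0,"tx":0,"ty":0,"tz":1,"jaw":1},{"wx":0,"wy":0,"wz":0,"tx":0,"ty":0,"tz":0,"jaw":1}], "force": 100}}

```text
time_s: 35.38
tcp_pos: [507.9, -63.5, 78.8]
orientation: [[0.979, -0.202, 0.002], [-0.202, -0.979, 0.0], [0.002, -0.0, -1.0]]
ft_force: [0.2, 1.0, -4.5]
width: 17.7
grip_force: 98.4
```

>>> {"op": "play_rows", "data": {"motion": [{"wx":0,"wy":0,"wz":2,"tx":-0.1,"ty":-4.6,"tz":0,"jaw":1},{"wx":0,"wy":0,"wz":2,"tx":-0.1,"ty":-4.6,"tz":0,"jaw":1},{"wx":0,"wy":0,"wz":2,"tx":-0.1,"ty":-4.7,"tz":0,"jaw":1},{"wx":0,"wy":0,"wz":2,"tx":-0.1,"ty":-4.7,"tz":0,"jaw":1},{"wx":0,"wy":0,"wz":2,"tx":-0.1,"ty":-4.7,"tz":0,"jaw":1},{"wx":0,"wy":0,"wz":2,"tx":-0.1,"ty":-4.7,"tz":0,"jaw":1},{"wx":0,"wy":0,"wz":1.6,"tx":-0.1,"ty":-4.7,"tz":0,"jaw":1},{"wx":0,"wy":0,"wz":0,"tx":0,"ty":0,"tz":0,"jaw":1}], "force": 100}}

```text
time_s: 36.38
tcp_pos: [498.5, -394.6, 76.8]
orientation: [[1.0, 0.03, -0.001], [0.03, -1.0, -0.001], [-0.001, 0.001, -1.0]]
ft_force: [0.5, 1.4, -4.8]
width: 17.8
grip_force: 98.7
```

Run:
```python
from h import *
st()
t=viewer.read_camera("top"); s=viewer.read_camera("side")
cv2.imwrite("pics/d1.png",t["frame"][:,:,::-1])
for n,z in(("mouth",72),("wrench",65),("worm_top",85),("latch_tip",33)):
    for q,p in(("t",t),("s",s)): print(n,q,[(round(d["p"],2),np.round(onz(p,d["at"],z))) for d in spot_point(n,p)[:2]])
for q,p in(("t",t),("s",s)):
    R=regions_of("mat",p)
    if R:
        w=np.array([onz(p,x,4)[:2] for x in np.argwhere(R[0]["region"])],np.float32); print("mat",q,R[0]["p"],cv2.minAreaRect(w))
```

```text
36.38 [ 498.5 -394.6   76.8] [[1.0, 0.03, -0.0], [0.03, -1.0, -0.0], [-0.0, 0.0, -1.0]] [ 0.5  1.4 -4.8] 17.8 98.7
mouth t [(0.65, array([ 590., -388.,   72.]))]
mouth s [(0.93, array([ 594., -372.,   72.])), (0.61, array([629.,  97.,  72.]))]
wrench t [(0.66, array([ 502., -391.,   65.])), (0.56, array([622.,  65.,  65.]))]
wrench s [(0.88, array([ 503., -369.,   65.]))]
worm_top t [(0.58, array([ 537., -397.,   85.])), (0.19, array([733., 191.,  85.]))]
worm_top s [(0.79, array([ 544., -380.,   85.])), (0.3, array([621., 119.,  85.]))]
latch_tip t [(0.64, array([720., -91.,  33.])), (0.41, array([ 332., -204.,   33.]))]
latch_tip s [(0.58, array([ 726., -106.,   33.])), (0.16, array([423.,  64.,  33.]))]
mat t 0.65 ((497.9483642578125, -393.6266784667969), (269.66973876953125, 113.5977554321289), 1.3639051914215088)
mat s 0.72 ((499.3326416015625, -395.6374206542969), (270.2713928222656, 115.99787902832031), 1.1873081922531128)
```

>>> {"op": "play_rows", "data": {"motion": [{"wx":0,"wy":0,"wz":0,"tx":0,"ty":0.15,"tz":-2.5,"jaw":1},{"wx":0,"wy":0,"wz":0,"tx":0,"ty":0.1,"tz":-2,"jaw":1},{"wx":0,"wy":0,"wz":0,"tx":0,"ty":0,"tz":-0.7,"jaw":1},{"wx":0,"wy":0,"wz":0,"tx":0,"ty":0,"tz":-0.2,"jaw":1},{"wx":0,"wy":0,"wz":0,"tx":0,"ty":0,"tz":0,"jaw":1}], "force": 100}}

```text
time_s: 37.6
tcp_pos: [500.7, -388.1, 24.2]
orientation: [[0.999, 0.034, 0.0], [0.034, -0.999, -0.0], [0.0, 0.0, -1.0]]
ft_force: [0.5, 0.8, -3.0]
width: 17.7
grip_force: 98.7
```

>>> {"op": "play_rows", "data": {"motion": [{"wx":0,"wy":0,"wz":0,"tx":0,"ty":0,"tz":-0.15,"jaw":1},{"wx":0,"wy":0,"wz":0,"tx":0,"ty":0,"tz":0,"jaw":1}], "force": 100}}

```text
time_s: 37.85
tcp_pos: [500.7, -388.1, 22.7]
orientation: [[0.999, 0.034, 0.001], [0.034, -0.999, -0.0], [0.001, 0.0, -1.0]]
ft_force: [1.2, -0.6, -2.7]
width: 17.4
grip_force: 98.8
```

>>> {"op": "play_rows", "data": {"motion": [{"wx":0,"wy":0,"wz":0,"tx":0,"ty":0,"tz":-0.15,"jaw":1},{"wx":0,"wy":0,"wz":0,"tx":0,"ty":0,"tz":0,"jaw":1},{"wx":0,"wy":0,"wz":0,"tx":0,"ty":0,"tz":0,"jaw":0.5},{"wx":0,"wy":0,"wz":0,"tx":0,"ty":0,"tz":0,"jaw":0.5},{"wx":0,"wy":0,"wz":0,"tx":0,"ty":0,"tz":0,"jaw":0.5},{"wx":0,"wy":0,"wz":0,"tx":0,"ty":0,"tz":2,"jaw":0.5},{"wx":0,"wy":0,"wz":0,"tx":0,"ty":0,"tz":5,"jaw":0.5},{"wx":0,"wy":0,"wz":0,"tx":0,"ty":0,"tz":6,"jaw":0.5}], "force": 60}}

```text
time_s: 38.85
tcp_pos: [500.0, -387.6, 152.9]
orientation: [[0.999, 0.035, -0.001], [0.035, -0.999, 0.001], [-0.001, -0.001, -1.0]]
ft_force: [0.5, -0.5, 0.8]
width: 42.8
grip_force: 0.0
```

>>> {"op": "play_rows", "data": {"motion": [{"wx":0,"wy":0,"wz":10,"tx":-0.2,"ty":4.8,"tz":1,"jaw":0.4},{"wx":0,"wy":0,"wz":10,"tx":-0.2,"ty":4.8,"tz":1,"jaw":0.4},{"wx":0,"wy":0,"wz":10,"tx":-0.2,"ty":4.8,"tz":1,"jaw":0.4},{"wx":0,"wy":0,"wz":10,"tx":-0.2,"ty":4.8,"tz":0,"jaw":0.4},{"wx":0,"wy":0,"wz":10,"tx":-0.2,"ty":4.8,"tz":0,"jaw":0.4},{"wx":0,"wy":0,"wz":10,"tx":-0.2,"ty":4.8,"tz":0,"jaw":0.4},{"wx":0,"wy":0,"wz":10,"tx":-0.2,"ty":4.8,"tz":0,"jaw":0.4},{"wx":0,"wy":0,"wz":10,"tx":-0.2,"ty":4.8,"tz":0,"jaw":0.4}], "force": 60}}

```text
time_s: 39.85
tcp_pos: [484.4, -2.6, 182.3]
orientation: [[0.134, 0.991, 0.002], [0.991, -0.134, -0.001], [-0.001, 0.002, -1.0]]
ft_force: [0.3, 0.4, -0.9]
width: 51.3
grip_force: 0.0
```

```bash
cat > look.py <<'E'
from h import *
import sys
st()
t=viewer.read_camera("top"); s=viewer.read_camera("side")
Z=dict(pan=27,tare_top=25,bowl=0,bowl_mid=27,wrench=4,mouth=11,latch_tip=33,scale=0)
for n in sys.argv[1:]:
    for q,p in(("t",t),("s",s)): print(n,q,[(round(d["p"],2),np.round(onz(p,d["at"],Z.get(n,18.5)),1)) for d in spot_point(n,p)[:4] if d["p"]>.3])
for nm,p in(("t",t),("s",s)):
    hsv=cv2.cvtColor(p["frame"],cv2.COLOR_RGB2HSV)
    m=((hsv[...,0]>8)&(hsv[...,0]<20)&(hsv[...,1]>150)&(hsv[...,2]>120)).astype(np.uint8)
    n,L,S,C=cv2.connectedComponentsWithStats(m)
    for i in range(1,n):
        if 25<S[i][4]<400:
            P=onz(p,C[i][::-1],20)
            if 330<P[0]<720 and -400<P[1]<400: print(nm,S[i][4],np.round(P))
E
python3 look.py pan tare_top bowl bowl_mid wrench mouth
```

```text
39.85 [484.4  -2.6 182.3] [[0.13, 0.99, 0.0], [0.99, -0.13, -0.0], [-0.0, 0.0, -1.0]] [ 0.3  0.4 -0.9] 51.3 0.0
pan t [(0.92, array([636.2,  70.6,  27. ])), (0.4, array([400.7, 331.3,  27. ])), (0.34, array([408.8, 157.8,  27. ]))]
pan s [(0.85, array([643.9,  73.8,  27. ]))]
tare_top t [(0.51, array([547.6, 141.4,  25. ])), (0.42, array([778. ,  79.8,  25. ]))]
tare_top s []
bowl t [(0.93, array([398.6, 336.5,   0. ])), (0.44, array([398.9, 168.8,   0. ]))]
bowl s [(0.81, array([406.8, 331. ,   0. ]))]
bowl_mid t []
bowl_mid s [(0.83, array([402. , 323.5,  27. ])), (0.65, array([681.7, 262.4,  27. ]))]
wrench t [(0.77, array([ 499.3, -381.2,    4. ]))]
wrench s [(0.59, array([ 507.7, -388.3,    4. ]))]
mouth t [(0.73, array([ 598.3, -380.1,   11. ])), (0.65, array([616.7, 334.2,  11. ]))]
mouth s []
t 173 [698. 261.  20.]
t 97 [623. 344.  20.]
t 109 [400. 169.  20.]
s 212 [ 383. -382.   20.]
s 265 [432.  55.  20.]
s 201 [701. 244.  20.]
s 298 [400. 164.  20.]
s 323 [621. 338.  20.]
```

>>> {"op": "play_rows", "data": {"motion": [{"wx":0,"wy":0,"wz":6.7,"tx":-1.86,"ty":4.2,"tz":0,"jaw":0.4},{"wx":0,"wy":0,"wz":6.7,"tx":-1.86,"ty":4.2,"tz":0,"jaw":0.4},{"wx":0,"wy":0,"wz":6.7,"tx":-1.86,"ty":4.2,"tz":0,"jaw":0.4},{"wx":0,"wy":0,"wz":6.7,"tx":-1.86,"ty":4.2,"tz":0,"jaw":0.4},{"wx":0,"wy":0,"wz":6.7,"tx":-1.86,"ty":4.2,"tz":0,"jaw":0.4},{"wx":0,"wy":0,"wz":6.7,"tx":-1.86,"ty":4.2,"tz":0,"jaw":0.4},{"wx":0,"wy":0,"wz":6.8,"tx":-1.86,"ty":4.2,"tz":0,"jaw":0.4},{"wx":0,"wy":0,"wz":0,"tx":0,"ty":0,"tz":0,"jaw":0.4}], "force": 60}}

```text
time_s: 41.55
tcp_pos: [352.7, 293.0, 181.0]
orientation: [[-0.634, 0.773, -0.0], [0.773, 0.634, 0.001], [0.001, 0.001, -1.0]]
ft_force: [0.1, -0.6, 0.3]
width: 51.0
grip_force: 0.0
```

Run:
```python
from h import *
st()
t=viewer.read_camera("top")
for q,p in(("t",t),("s",viewer.read_camera("side"))):
    print([(n,round(d["p"],2),np.round(onz(p,d["at"],z),1)) for n,z in(("bowl",0),("bowl_mid",27),("tare_top",25),("pan",27)) for d in spot_point(n,p)[:2]])
```

```text
41.55 [352.7 293.  181. ] [[-0.63, 0.77, -0.0], [0.77, 0.63, 0.0], [0.0, 0.0, -1.0]] [ 0.1 -0.6  0.3] 51.0 0.0
[('bowl', 0.63, array([758.6, 198.9,   0. ])), ('bowl', 0.62, array([402.8, 170.9,   0. ])), ('bowl_mid', 0.89, array([391.8, 322.5,  27. ])), ('tare_top', 0.73, array([689.3, 239.3,  25. ])), ('tare_top', 0.38, array([549.2, 145.6,  25. ])), ('pan', 0.59, array([638. ,  67.8,  27. ])), ('pan', 0.17, array([591.2, -78.3,  27. ]))]
[('bowl', 0.72, array([402.2, 324.1,   0. ])), ('bowl', 0.35, array([787.3,  86.2,   0. ])), ('bowl_mid', 0.77, array([405.9, 331.3,  27. ])), ('bowl_mid', 0.55, array([758.8, 204.1,  27. ])), ('tare_top', 0.57, array([607.1,  90.9,  25. ])), ('tare_top', 0.57, array([616.4, 339.5,  25. ])), ('pan', 0.66, array([637.4,  78.1,  27. ]))]
```

>>> {"op": "play_rows", "data": {"motion": [{"wx":0,"wy":0,"wz":0,"tx":0.1,"ty":0,"tz":-5,"jaw":0.4},{"wx":0,"wy":0,"wz":0,"tx":0,"ty":0,"tz":-5,"jaw":0.4},{"wx":0,"wy":0,"wz":0,"tx":0,"ty":0,"tz":-2.8,"jaw":0.4},{"wx":0,"wy":0,"wz":0,"tx":0,"ty":0,"tz":-1.4,"jaw":0.4},{"wx":0,"wy":0,"wz":0,"tx":0,"ty":0,"tz":0,"jaw":0.4}], "force": 50}}

```text
time_s: 42.68
tcp_pos: [355.1, 290.1, 38.6]
orientation: [[-0.629, 0.777, -0.001], [0.777, 0.629, -0.001], [0.0, -0.001, -1.0]]
ft_force: [-0.2, -0.0, 0.2]
width: 51.3
grip_force: 0.0
```

>>> {"op": "play_rows", "data": {"motion": [{"wx":0,"wy":0,"wz":0,"tx":0,"ty":0,"tz":0,"jaw":0.7},{"wx":0,"wy":0,"wz":0,"tx":0,"ty":0,"tz":0,"jaw":0.8},{"wx":0,"wy":0,"wz":0,"tx":0,"ty":0,"tz":0,"jaw":1},{"wx":0,"wy":0,"wz":0,"tx":0,"ty":0,"tz":0,"jaw":1},{"wx":0,"wy":0,"wz":0,"tx":0,"ty":0,"tz":0,"jaw":1}], "force": 50}}

```text
time_s: 43.3
tcp_pos: [355.7, 290.4, 39.7]
orientation: [[-0.629, 0.777, 0.001], [0.777, 0.629, 0.0], [-0.001, 0.001, -1.0]]
ft_force: [-2.2, -3.5, 11.7]
width: 9.2
grip_force: 48.1
```

>>> {"op": "play_rows", "data": {"motion": [{"wx":0,"wy":0,"wz":0,"tx":0,"ty":0,"tz":1,"jaw":1},{"wx":0,"wy":0,"wz":0,"tx":0,"ty":0,"tz":3,"jaw":1},{"wx":0,"wy":0,"wz":0,"tx":0,"ty":0,"tz":4,"jaw":1},{"wx":0,"wy":0,"wz":0,"tx":0,"ty":0,"tz":0,"jaw":1}], "force": 70}}

```text
time_s: 43.8
tcp_pos: [356.4, 290.9, 121.4]
orientation: [[-0.628, 0.778, 0.004], [0.778, 0.628, 0.002], [-0.001, 0.004, -1.0]]
ft_force: [0.4, -1.0, -1.7]
width: 5.6
grip_force: 69.9
```

>>> {"op": "play_rows", "data": {"motion": [{"wx":0,"wy":0,"wz":-4.25,"tx":2.81,"ty":-2.84,"tz":0,"jaw":1},{"wx":0,"wy":0,"wz":-4.25,"tx":2.81,"ty":-2.84,"tz":0,"jaw":1},{"wx":0,"wy":0,"wz":-4.25,"tx":2.81,"ty":-2.84,"tz":0,"jaw":1},{"wx":0,"wy":0,"wz":-4.25,"tx":2.81,"ty":-2.84,"tz":0,"jaw":1},{"wx":0,"wy":0,"wz":-4.25,"tx":2.81,"ty":-2.84,"tz":0,"jaw":1},{"wx":0,"wy":0,"wz":-4.25,"tx":2.81,"ty":-2.84,"tz":0,"jaw":1},{"wx":0,"wy":0,"wz":-4.25,"tx":2.81,"ty":-2.84,"tz":0,"jaw":1},{"wx":0,"wy":0,"wz":-4.25,"tx":2.81,"ty":-2.84,"tz":0,"jaw":1}], "force": 70}}

```text
time_s: 44.8
tcp_pos: [580.3, 61.6, 118.0]
orientation: [[-0.084, 0.996, -0.001], [0.996, 0.084, -0.001], [-0.0, -0.001, -1.0]]
ft_force: [0.6, 0.4, -1.0]
width: 5.5
grip_force: 69.9
```

>>> {"op": "play_rows", "data": {"motion": [{"wx":0,"wy":0,"wz":0,"tx":0,"ty":0,"tz":0,"jaw":1}], "force": 70}}

```text
time_s: 44.92
tcp_pos: [581.0, 60.0, 117.7]
orientation: [[-0.082, 0.997, -0.001], [0.997, 0.082, -0.001], [-0.001, -0.001, -1.0]]
ft_force: [-0.4, 0.2, -2.1]
width: 5.8
grip_force: 69.9
```

Run:
```python
from h import *
st()
for q in("top","side"):
    p=viewer.read_camera(q); save(p,"d2"+q)
    print(q,[(n,round(d["p"],2),np.round(onz(p,d["at"],z),1)) for n,z in(("bowl",80),("bowl_mid",107),("scale",0),("tare_top",25)) for d in spot_point(n,p)[:2]])
    R=regions_of("bowl",p)
    for r in R[:2]:
        w=np.array([onz(p,x,128)[:2] for x in np.argwhere(r["region"])],np.float32); print("reg",round(r["p"],2),np.round(np.hstack(cv2.minEnclosingCircle(w)),1))
```

```text
44.92 [581.   60.  117.7] [[-0.08, 1.0, -0.0], [1.0, 0.08, -0.0], [-0.0, -0.0, -1.0]] [-0.4  0.2 -2.1] 5.8 69.9
top [('bowl', 0.52, array([736.8, 185.4,  80. ])), ('tare_top', 0.56, array([544.2, 147.2,  25. ]))]
side [('bowl', 0.72, array([618.7,  85. ,  80. ])), ('bowl', 0.39, array([ 489.3, -302.9,   80. ])), ('bowl_mid', 0.84, array([629.1,  80.2, 107. ])), ('scale', 0.65, array([610.8,  66.2,   0. ])), ('scale', 0.23, array([ 543.7, -427.5,    0. ])), ('tare_top', 0.62, array([648.1,  38.7,  25. ])), ('tare_top', 0.6, array([559.4, 141. ,  25. ]))]
reg 0.77 [623.9  94.5  70.9]
```

>>> {"op": "play_rows", "data": {"motion": [{"wx":0.65,"wy":-8,"wz":0,"tx":0,"ty":0,"tz":0,"jaw":1},{"wx":0.65,"wy":-8,"wz":0,"tx":0,"ty":0,"tz":0,"jaw":1},{"wx":0,"wy":0,"wz":0,"tx":0,"ty":0,"tz":0,"jaw":1}], "force": 70}}

```text
time_s: 45.9
tcp_pos: [578.0, 62.6, 118.6]
orientation: [[-0.087, 0.957, 0.275], [0.996, 0.085, 0.022], [-0.003, 0.276, -0.961]]
ft_force: [0.2, 0.7, -1.4]
width: 5.6
grip_force: 69.9
```

Run:
```python
from h import *
st()
ims=[]
for q in("top","side"):
    p=viewer.read_camera(q)
    print(q,[(n,round(d["p"],2),np.round(onz(p,d["at"],z),1)) for n,z in(("bowl",80),("bowl_mid",107),("scale",0),("tare_top",25)) for d in spot_point(n,p)[:2]])
    R=regions_of("bowl",p)
    for r in R[:2]:
        w=np.array([onz(p,x,128)[:2] for x in np.argwhere(r["region"])],np.float32); print("reg",round(r["p"],2),np.round(np.hstack(cv2.minEnclosingCircle(w)),1))
    r0,c0=(130,220) if q=="top" else (130,220)
    ims.append(cv2.resize(p["frame"][r0:r0+150,c0:c0+100,::-1],None,fx=4,fy=4,interpolation=cv2.INTER_CUBIC))
cv2.imwrite("pics/d3.png",np.hstack(ims))
```

```text
45.9 [578.   62.6 118.6] [[-0.09, 0.96, 0.28], [1.0, 0.08, 0.02], [-0.0, 0.28, -0.96]] [ 0.2  0.7 -1.4] 5.6 69.9
top [('bowl', 0.75, array([637.1,  74.4,  80. ])), ('tare_top', 0.18, array([ 330.2, -212.8,   25. ]))]
reg 0.94 [638.1  66.2  64.8]
side [('bowl', 0.96, array([638.4,  68.9,  80. ])), ('bowl_mid', 0.89, array([641.2,  64.4, 107. ])), ('scale', 0.86, array([613.4,  68.8,   0. ])), ('tare_top', 0.58, array([767.7, 106.1,  25. ])), ('tare_top', 0.39, array([554.7, 140.9,  25. ]))]
reg 0.65 [ 436.6 -245.6   56.9]
reg 0.63 [636.6  79.   75.9]
```

View pics/d3.png

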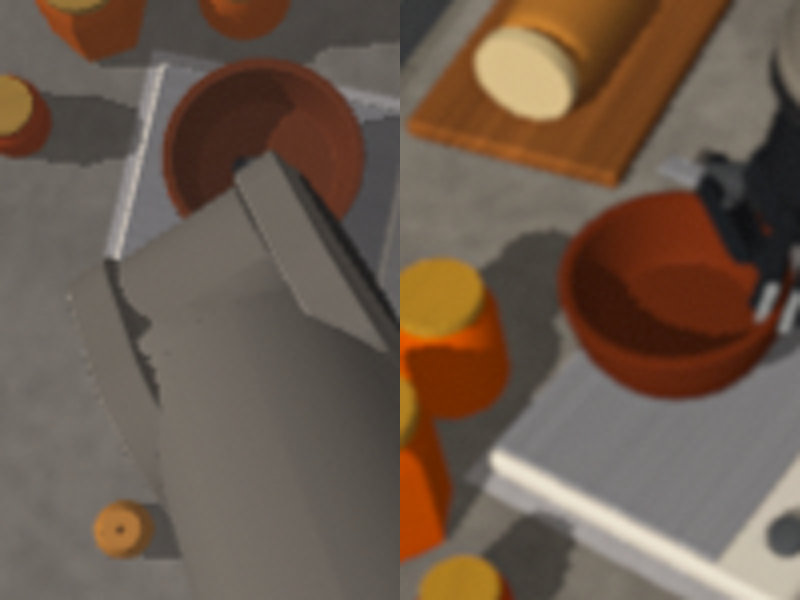

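The picture shows the bowl level, over the plate at about (265,145) top view, tare button at (785,533) in the side crop. Lowering.

>>> {"op": "play_rows", "data": {"motion": [{"wx":0,"wy":0,"wz":0,"tx":0,"ty":0,"tz":-2,"jaw":1},{"wx":0,"wy":0,"wz":0,"tx":0,"ty":0,"tz":-1.5,"jaw":1},{"wx":0,"wy":0,"wz":0,"tx":0,"ty":0,"tz":-0.8,"jaw":1},{"wx":0,"wy":0,"wz":0,"tx":0,"ty":0,"tz":0,"jaw":1}], "force": 70}}

```text
time_s: 47.0
tcp_pos: [579.7, 63.1, 75.2]
orientation: [[-0.087, 0.958, 0.275], [0.996, 0.084, 0.022], [-0.002, 0.275, -0.961]]
ft_force: [-0.0, -0.2, -1.3]
width: 5.4
grip_force: 69.8
```

>>> {"op": "play_rows", "data": {"motion": [{"wx":0,"wy":0,"wz":0,"tx":0,"ty":0,"tz":-0.3,"jaw":1},{"wx":0,"wy":0,"wz":0,"tx":0,"ty":0,"tz":0,"jaw":1}], "force": 70}}

```text
time_s: 47.25
tcp_pos: [580.1, 63.0, 73.0]
orientation: [[-0.087, 0.957, 0.276], [0.996, 0.084, 0.022], [-0.002, 0.277, -0.961]]
ft_force: [-0.1, -0.6, -0.9]
width: 5.6
grip_force: 69.9
```

>>> {"op": "play_rows", "data": {"motion": [{"wx":0,"wy":0,"wz":0,"tx":0,"ty":0,"tz":-0.3,"jaw":1},{"wx":0,"wy":0,"wz":0,"tx":0,"ty":0,"tz":0,"jaw":1}], "force": 70}}

```text
time_s: 47.5
tcp_pos: [579.9, 62.9, 69.7]
orientation: [[-0.087, 0.957, 0.275], [0.996, 0.084, 0.022], [-0.002, 0.276, -0.961]]
ft_force: [-0.0, 0.2, -1.6]
width: 5.1
grip_force: 69.9
```

>>> {"op": "play_rows", "data": {"motion": [{"wx":0,"wy":0,"wz":0,"tx":0,"ty":0,"tz":-0.2,"jaw":1},{"wx":0,"wy":0,"wz":0,"tx":0,"ty":0,"tz":0,"jaw":1}], "force": 70}}

```text
time_s: 47.75
tcp_pos: [580.0, 63.0, 67.7]
orientation: [[-0.087, 0.957, 0.276], [0.996, 0.084, 0.022], [-0.002, 0.276, -0.961]]
ft_force: [0.4, -0.1, -3.3]
width: 5.8
grip_force: 70.0
```

>>> {"op": "play_rows", "data": {"motion": [{"wx":0,"wy":0,"wz":0,"tx":0,"ty":0,"tz":-0.15,"jaw":1},{"wx":0,"wy":0,"wz":0,"tx":0,"ty":0,"tz":0,"jaw":1}], "force": 70}}

```text
time_s: 48.0
tcp_pos: [580.8, 63.1, 67.5]
orientation: [[-0.086, 0.957, 0.278], [0.996, 0.084, 0.022], [-0.002, 0.279, -0.96]]
ft_force: [-6.6, -1.4, 17.3]
width: 5.4
grip_force: 72.6
```

>>> {"op": "play_rows", "data": {"motion": [{"wx":0,"wy":0,"wz":0,"tx":0,"ty":0,"tz":0.1,"jaw":1},{"wx":0,"wy":0,"wz":0,"tx":0,"ty":0,"tz":0,"jaw":0.7},{"wx":0,"wy":0,"wz":0,"tx":0,"ty":0,"tz":0,"jaw":0.65},{"wx":0,"wy":0,"wz":0,"tx":0,"ty":0,"tz":0,"jaw":0.65},{"wx":0,"wy":0,"wz":0,"tx":-0.4,"ty":0,"tz":1.5,"jaw":0.65},{"wx":0,"wy":0,"wz":0,"tx":-1.2,"ty":0,"tz":4,"jaw":0.65},{"wx":-0.65,"wy":8,"wz":0,"tx":-2,"ty":0,"tz":4,"jaw":1},{"wx":-0.65,"wy":8,"wz":0,"tx":-3,"ty":0,"tz":0,"jaw":1}], "force": 60}}

```text
time_s: 49.0
tcp_pos: [514.8, 63.6, 167.0]
orientation: [[-0.087, 0.996, 0.002], [0.996, 0.087, 0.002], [0.001, 0.002, -1.0]]
ft_force: [-0.8, -1.2, -0.4]
width: -0.1
grip_force: 0.0
```

```bash
python3 look.py bowl bowl_mid tare_top scale
python3 - <<'E'
from h import *
s=viewer.read_camera("side"); print("tare side pix",np.round(onz(s,(263.3,316.3),25),1))
t=viewer.read_camera("top")
for p,z in((t,25),(s,25)):
    g=cv2.GaussianBlur(cv2.cvtColor(p["frame"],cv2.COLOR_RGB2GRAY),(3,3),0).astype(float)
    r,c=map(int,proj(p,(552,141,25))); w=g[r-9:r+10,c-9:c+10]; m=w<100
    if m.any():
        ij=np.argwhere(m).mean(0); print(m.sum(),np.round(onz(p,(r-9+ij[0],c-9+ij[1]),z),1))
E
```

```text
49.0 [514.8  63.6 167. ] [[-0.09, 1.0, 0.0], [1.0, 0.09, 0.0], [0.0, 0.0, -1.0]] [-0.8 -1.2 -0.4] -0.1 0.0
bowl t []
bowl s [(0.96, array([654.3,  45.3,   0. ])), (0.62, array([609.8, -90.9,   0. ]))]
bowl_mid t []
bowl_mid s [(0.7, array([650.5,  51.2,  27. ])), (0.43, array([ 494. , -366.5,   27. ]))]
tare_top t [(0.66, array([752.6, 190.7,  25. ]))]
tare_top s [(0.55, array([553.9, 141.5,  25. ])), (0.5, array([606.2, -71. ,  25. ]))]
scale t [(0.66, array([ 543.9, -404.8,    0. ]))]
scale s [(0.76, array([616.7,  70.9,   0. ]))]
t 173 [698. 261.  20.]
t 96 [623. 344.  20.]
t 109 [400. 169.  20.]
s 399 [ 401. -370.   20.]
s 40 [ 543. -332.   20.]
s 29 [ 384. -166.   20.]
s 34 [649.  -2.  20.]
s 264 [432.  55.  20.]
s 164 [699. 247.  20.]
s 299 [400. 164.  20.]
s 324 [621. 338.  20.]
tare side pix [547.4 142.3  25. ]
100 [554.8 160.9  25. ]
68 [546.4 141.3  25. ]
```

>>> {"op": "play_rows", "data": {"motion": [{"wx":0,"wy":0,"wz":0,"tx":1.8,"ty":3.9,"tz":0,"jaw":1},{"wx":0,"wy":0,"wz":0,"tx":1.8,"ty":3.9,"tz":0,"jaw":1},{"wx":0,"wy":0,"wz":0,"tx":0,"ty":0,"tz":-5,"jaw":1},{"wx":0,"wy":0,"wz":0,"tx":0,"ty":0,"tz":-4,"jaw":1},{"wx":0,"wy":0,"wz":0,"tx":0,"ty":0,"tz":-3,"jaw":1},{"wx":0,"wy":0,"wz":0,"tx":0,"ty":0,"tz":0,"jaw":1}], "force": 60}}

```text
time_s: 50.35
tcp_pos: [548.8, 140.8, 40.6]
orientation: [[-0.087, 0.996, -0.003], [0.996, 0.087, -0.001], [-0.0, -0.003, -1.0]]
ft_force: [0.2, -0.4, 0.2]
width: -0.3
grip_force: 0.0
```

Run:
```python
from h import *
st()
for q in("side","top"):
    p=viewer.read_camera(q)
    print(q,[(n,round(d["p"],2),np.round(onz(p,d["at"],z),1)) for n,z in(("tare_top",25),("bowl",27),("scale",0)) for d in spot_point(n,p)[:3]])
```

```text
50.35 [548.8 140.8  40.6] [[-0.09, 1.0, -0.0], [1.0, 0.09, -0.0], [-0.0, -0.0, -1.0]] [ 0.2 -0.4  0.2] -0.3 0.0
side [('tare_top', 0.39, array([557.1, 145.2,  25. ])), ('bowl', 0.71, array([643. ,  70.5,  27. ])), ('scale', 0.93, array([612.1,  74. ,   0. ]))]
top [('bowl', 0.95, array([641.2,  70.6,  27. ])), ('scale', 0.63, array([613.3,  79.5,   0. ]))]
```

>>> {"op": "play_rows", "data": {"motion": [{"wx":0,"wy":0,"wz":0,"tx":0.1,"ty":0,"tz":-0.4,"jaw":1},{"wx":0,"wy":0,"wz":0,"tx":0,"ty":0,"tz":-0.3,"jaw":1},{"wx":0,"wy":0,"wz":0,"tx":0,"ty":0,"tz":0,"jaw":1}], "force": 60}}

```text
time_s: 51.12
tcp_pos: [551.3, 141.0, 35.2]
orientation: [[-0.087, 0.996, 0.0], [0.996, 0.087, 0.0], [0.0, 0.0, -1.0]]
ft_force: [1.3, 0.1, 3.8]
width: -0.1
grip_force: 2.1
```

>>> {"op": "play_rows", "data": {"motion": [{"wx":0,"wy":0,"wz":0,"tx":0,"ty":0,"tz":-0.2,"jaw":1},{"wx":0,"wy":0,"wz":0,"tx":0,"ty":0,"tz":0,"jaw":1}], "force": 60}}

```text
time_s: 51.38
tcp_pos: [551.4, 141.0, 33.9]
orientation: [[-0.087, 0.996, 0.001], [0.996, 0.087, -0.0], [-0.0, 0.001, -1.0]]
ft_force: [-1.4, -2.2, 15.5]
width: 0.1
grip_force: 7.3
```

>>> {"op": "play_rows", "data": {"motion": [{"wx":0,"wy":0,"wz":0,"tx":0,"ty":0,"tz":-0.2,"jaw":1},{"wx":0,"wy":0,"wz":0,"tx":0,"ty":0,"tz":0,"jaw":1}], "force": 60}}

```text
time_s: 51.62
tcp_pos: [551.7, 141.0, 33.4]
orientation: [[-0.087, 0.996, 0.002], [0.996, 0.087, -0.001], [-0.001, 0.002, -1.0]]
ft_force: [-11.8, -6.1, 43.9]
width: -0.1
grip_force: 22.0
```

>>> {"op": "play_rows", "data": {"motion": [{"wx":0,"wy":0,"wz":0,"tx":0,"ty":0,"tz":1,"jaw":1},{"wx":0,"wy":0,"wz":0,"tx":0,"ty":0,"tz":6,"jaw":1},{"wx":0,"wy":0,"wz":0,"tx":0,"ty":0,"tz":6,"jaw":0.25},{"wx":0,"wy":0,"wz":0,"tx":-4,"ty":-2.8,"tz":0,"jaw":0.25},{"wx":0,"wy":0,"wz":0,"tx":-4,"ty":-2.8,"tz":0,"jaw":0.25},{"wx":0,"wy":0,"wz":0,"tx":-3.9,"ty":-2.8,"tz":0,"jaw":0.25},{"wx":0,"wy":0,"wz":0,"tx":0,"ty":0,"tz":0,"jaw":0.25}], "force": 30}}

```text
time_s: 52.5
tcp_pos: [429.4, 54.7, 161.1]
orientation: [[-0.085, 0.996, -0.001], [0.996, 0.085, -0.002], [-0.002, -0.002, -1.0]]
ft_force: [0.0, 0.2, 0.3]
width: 64.1
grip_force: 0.0
```

```bash
python3 look.py apricot0 bowl
```

```text
52.5 [429.4  54.7 161.1] [[-0.08, 1.0, -0.0], [1.0, 0.08, -0.0], [-0.0, -0.0, -1.0]] [0.  0.2 0.3] 64.1 0.0
apricot0 t [(0.53, array([625.5, 333.7,  18.5])), (0.4, array([754.1, 196.4,  18.5]))]
apricot0 s [(0.74, array([622.8, 334.1,  18.5])), (0.66, array([399.3, 161.9,  18.5])), (0.65, array([436.5,  51. ,  18.5])), (0.52, array([ 727.8, -109.4,   18.5]))]
bowl t [(0.98, array([641.1,  69.2,   0. ]))]
bowl s [(0.61, array([653.1,  51.8,   0. ]))]
t 173 [698. 261.  20.]
t 96 [623. 344.  20.]
s 92 [ 612. -360.   20.]
s 32 [648.  -1.  20.]
s 263 [432.  55.  20.]
s 166 [698. 246.  20.]
s 299 [400. 164.  20.]
s 327 [621. 338.  20.]
```

>>> {"op": "play_rows", "data": {"motion": [{"wx":0,"wy":0,"wz":0,"tx":0.3,"ty":0.15,"tz":-5,"jaw":0.25},{"wx":0,"wy":0,"wz":0,"tx":0,"ty":0,"tz":-5,"jaw":0.25},{"wx":0,"wy":0,"wz":0,"tx":0,"ty":0,"tz":-3.4,"jaw":0.25},{"wx":0,"wy":0,"wz":0,"tx":0,"ty":0,"tz":-1.5,"jaw":0.25},{"wx":0,"wy":0,"wz":0,"tx":0,"ty":0,"tz":0,"jaw":0.4},{"wx":0,"wy":0,"wz":0,"tx":0,"ty":0,"tz":0,"jaw":0.6},{"wx":0,"wy":0,"wz":0,"tx":0,"ty":0,"tz":0,"jaw":0.7},{"wx":0,"wy":0,"wz":0,"tx":0,"ty":0,"tz":0,"jaw":0.7}], "force": 30}}

```text
time_s: 53.8
tcp_pos: [435.8, 58.4, 13.3]
orientation: [[-0.086, 0.996, 0.002], [0.996, 0.086, 0.0], [-0.0, 0.002, -1.0]]
ft_force: [-1.2, -0.2, 10.2]
width: 39.3
grip_force: 31.1
```

>>> {"op": "play_rows", "data": {"motion": [{"wx":0,"wy":0,"wz":0,"tx":0,"ty":0,"tz":2,"jaw":0.7},{"wx":0,"wy":0,"wz":0,"tx":0,"ty":0,"tz":5,"jaw":0.7},{"wx":0,"wy":0,"wz":0,"tx":0,"ty":0,"tz":4,"jaw":0.7}], "force": 30}}

```text
time_s: 54.18
tcp_pos: [435.1, 58.5, 124.3]
orientation: [[-0.087, 0.996, 0.001], [0.996, 0.087, 0.0], [0.0, 0.001, -1.0]]
ft_force: [0.4, -0.8, 0.1]
width: 39.2
grip_force: 30.7
```

>>> {"op": "play_rows", "data": {"motion": [{"wx":0,"wy":0,"wz":0,"tx":5.1,"ty":0,"tz":0,"jaw":0.7},{"wx":0,"wy":0,"wz":0,"tx":5.1,"ty":0,"tz":0,"jaw":0.7},{"wx":0,"wy":0,"wz":0,"tx":5.1,"ty":0,"tz":0,"jaw":0.7},{"wx":0,"wy":0,"wz":0,"tx":5.1,"ty":0,"tz":0,"jaw":0.7},{"wx":0,"wy":0,"wz":0,"tx":0,"ty":0,"tz":0,"jaw":0.7}], "force": 30}}

```text
time_s: 54.8
tcp_pos: [641.7, 58.2, 122.2]
orientation: [[-0.085, 0.996, 0.001], [0.996, 0.085, 0.001], [0.001, 0.001, -1.0]]
ft_force: [-0.6, -0.8, 0.4]
width: 38.9
grip_force: 30.7
```

```bash
python3 look.py bowl bowl_mid
```

```text
54.8 [641.7  58.2 122.2] [[-0.09, 1.0, 0.0], [1.0, 0.09, 0.0], [0.0, 0.0, -1.0]] [-0.6 -0.8  0.4] 38.9 30.7
bowl t [(0.78, array([643.1,  77.6,   0. ])), (0.67, array([555.7, 151.7,   0. ]))]
bowl s [(0.72, array([653.3,  51.3,   0. ])), (0.49, array([ 497.7, -408.7,   -0. ]))]
bowl_mid t [(0.52, array([645.5,  71.3,  27. ]))]
bowl_mid s [(0.55, array([650.3,  50.5,  27. ]))]
t 173 [698. 261.  20.]
t 97 [623. 344.  20.]
t 109 [400. 169.  20.]
s 267 [687. -30.  20.]
s 192 [701. 244.  20.]
s 299 [400. 164.  20.]
s 324 [621. 338.  20.]
```

>>> {"op": "play_rows", "data": {"motion": [{"wx":0,"wy":0,"wz":0,"tx":0,"ty":0,"tz":-3,"jaw":0.7},{"wx":0,"wy":0,"wz":0,"tx":0,"ty":0,"tz":-2.5,"jaw":0.7},{"wx":0,"wy":0,"wz":0,"tx":0,"ty":0,"tz":-1,"jaw":0.7},{"wx":0,"wy":0,"wz":0,"tx":0,"ty":0,"tz":0,"jaw":0.45},{"wx":0,"wy":0,"wz":0,"tx":0,"ty":0,"tz":0,"jaw":0.42},{"wx":0,"wy":0,"wz":0,"tx":0,"ty":0,"tz":1.5,"jaw":0.42},{"wx":0,"wy":0,"wz":0,"tx":0,"ty":0,"tz":5,"jaw":0.4},{"wx":0,"wy":0,"wz":0,"tx":0,"ty":0,"tz":4,"jaw":0.3}], "force": 30}}

```text
time_s: 56.1
tcp_pos: [639.4, 58.7, 165.7]
orientation: [[-0.087, 0.996, 0.002], [0.996, 0.087, 0.0], [0.0, 0.002, -1.0]]
ft_force: [0.8, 0.3, -0.1]
width: 59.8
grip_force: 0.0
```

>>> {"op": "play_rows", "data": {"motion": [{"wx":0,"wy":0,"wz":2,"tx":-4.8,"ty":2.2,"tz":0,"jaw":0.25},{"wx":0,"wy":0,"wz":2,"tx":-4.8,"ty":2.2,"tz":0,"jaw":0.25},{"wx":0,"wy":0,"wz":2,"tx":-4.8,"ty":2.2,"tz":0,"jaw":0.25},{"wx":0,"wy":0,"wz":2,"tx":-4.8,"ty":2.2,"tz":0,"jaw":0.25},{"wx":0,"wy":0,"wz":2,"tx":-4.9,"ty":2,"tz":0,"jaw":0.25},{"wx":0,"wy":0,"wz":0,"tx":0,"ty":0,"tz":0,"jaw":0.25}], "force": 30}}

```text
time_s: 56.85
tcp_pos: [395.7, 167.6, 163.8]
orientation: [[-0.263, 0.965, 0.002], [0.965, 0.263, -0.001], [-0.002, 0.002, -1.0]]
ft_force: [0.5, -0.8, 1.7]
width: 64.3
grip_force: 0.0
```

```bash
python3 look.py bowl apricot0
```

```text
56.85 [395.7 167.6 163.8] [[-0.26, 0.96, 0.0], [0.96, 0.26, -0.0], [-0.0, 0.0, -1.0]] [ 0.5 -0.8  1.7] 64.3 0.0
bowl t [(0.77, array([644.9,  65.8,   0. ])), (0.66, array([729.2, 345.2,   0. ]))]
bowl s [(0.83, array([649.4,  48.6,   0. ]))]
apricot0 t [(0.68, array([695.4, 250.7,  18.5])), (0.64, array([395. , 157.3,  18.5])), (0.6, array([643.1,  66.6,  18.5])), (0.57, array([622.1, 332.1,  18.5]))]
apricot0 s [(0.8, array([650.1,  30.7,  18.5])), (0.69, array([613.1, 336.4,  18.5]))]
t 174 [698. 261.  20.]
t 123 [647.  62.  20.]
t 97 [623. 344.  20.]
t 32 [405. 161.  20.]
s 80 [ 603. -337.   20.]
s 279 [652.  30.  20.]
s 189 [700. 245.  20.]
s 300 [400. 164.  20.]
s 324 [621. 338.  20.]
```

>>> {"op": "play_rows", "data": {"motion": [{"wx":0,"wy":0,"wz":0,"tx":0.45,"ty":-0.1,"tz":-5,"jaw":0.25},{"wx":0,"wy":0,"wz":0,"tx":0,"ty":0,"tz":-5,"jaw":0.25},{"wx":0,"wy":0,"wz":0,"tx":0,"ty":0,"tz":-3.6,"jaw":0.25},{"wx":0,"wy":0,"wz":0,"tx":0,"ty":0,"tz":-1.6,"jaw":0.25},{"wx":0,"wy":0,"wz":0,"tx":0,"ty":0,"tz":0,"jaw":0.4},{"wx":0,"wy":0,"wz":0,"tx":0,"ty":0,"tz":0,"jaw":0.6},{"wx":0,"wy":0,"wz":0,"tx":0,"ty":0,"tz":0,"jaw":0.7},{"wx":0,"wy":0,"wz":0,"tx":0,"ty":0,"tz":0,"jaw":0.7}], "force": 30}}

```text
time_s: 58.15
tcp_pos: [403.4, 165.6, 11.3]
orientation: [[-0.258, 0.966, 0.002], [0.966, 0.258, 0.001], [-0.0, 0.002, -1.0]]
ft_force: [-0.8, -0.8, 12.0]
width: 39.1
grip_force: 31.1
```

>>> {"op": "play_rows", "data": {"motion": [{"wx":0,"wy":0,"wz":0,"tx":0,"ty":0,"tz":2,"jaw":0.7},{"wx":0,"wy":0,"wz":0,"tx":0,"ty":0,"tz":5,"jaw":0.7},{"wx":0,"wy":0,"wz":0,"tx":0,"ty":0,"tz":4.5,"jaw":0.7}], "force": 30}}

```text
time_s: 58.52
tcp_pos: [402.4, 165.5, 127.2]
orientation: [[-0.259, 0.966, 0.0], [0.966, 0.259, 0.0], [0.0, 0.0, -1.0]]
ft_force: [1.1, -1.0, -0.6]
width: 38.9
grip_force: 30.8
```

>>> {"op": "play_rows", "data": {"motion": [{"wx":0,"wy":0,"wz":-2,"tx":4.8,"ty":-1.55,"tz":0,"jaw":0.7},{"wx":0,"wy":0,"wz":-2,"tx":4.8,"ty":-1.55,"tz":0,"jaw":0.7},{"wx":0,"wy":0,"wz":-2,"tx":4.8,"ty":-1.55,"tz":0,"jaw":0.7},{"wx":0,"wy":0,"wz":-2,"tx":4.8,"ty":-1.55,"tz":0,"jaw":0.7},{"wx":0,"wy":0,"wz":-2,"tx":4.7,"ty":-1.55,"tz":0,"jaw":0.7},{"wx":0,"wy":0,"wz":0,"tx":0,"ty":0,"tz":0,"jaw":0.7}], "force": 30}}

```text
time_s: 59.28
tcp_pos: [644.2, 85.9, 125.3]
orientation: [[-0.083, 0.997, 0.001], [0.997, 0.083, 0.0], [0.0, 0.001, -1.0]]
ft_force: [-0.9, 0.3, 0.2]
width: 38.9
grip_force: 30.8
```

>>> {"op": "play_rows", "data": {"motion": [{"wx":0,"wy":0,"wz":0,"tx":-0.2,"ty":0.2,"tz":-3,"jaw":0.7},{"wx":0,"wy":0,"wz":0,"tx":0,"ty":0,"tz":-2,"jaw":0.7},{"wx":0,"wy":0,"wz":0,"tx":0,"ty":0,"tz":0,"jaw":0.7},{"wx":0,"wy":0,"wz":0,"tx":0,"ty":0,"tz":0,"jaw":0.45},{"wx":0,"wy":0,"wz":0,"tx":0,"ty":0,"tz":0,"jaw":0.4},{"wx":0,"wy":0,"wz":0,"tx":0,"ty":0,"tz":2,"jaw":0.4},{"wx":0,"wy":0,"wz":0,"tx":0,"ty":0,"tz":5,"jaw":0.4},{"wx":0,"wy":0,"wz":0,"tx":0,"ty":0,"tz":4,"jaw":0.3}], "force": 30}}

```text
time_s: 60.28
tcp_pos: [639.9, 90.3, 188.9]
orientation: [[-0.087, 0.996, 0.002], [0.996, 0.087, 0.001], [0.0, 0.002, -1.0]]
ft_force: [0.5, 0.4, -0.3]
width: 59.5
grip_force: 0.0
```

>>> {"op": "play_rows", "data": {"motion": [{"wx":0,"wy":0,"wz":3,"tx":-1.5,"ty":4.2,"tz":0,"jaw":0.25},{"wx":0,"wy":0,"wz":3,"tx":-1.5,"ty":4.2,"tz":0,"jaw":0.25},{"wx":0,"wy":0,"wz":3,"tx":-1,"ty":4.2,"tz":0,"jaw":0.25},{"wx":0,"wy":0,"wz":3,"tx":0.5,"ty":4.2,"tz":0,"jaw":0.25},{"wx":0,"wy":0,"wz":3,"tx":0.7,"ty":4.2,"tz":0,"jaw":0.25},{"wx":0,"wy":0,"wz":3,"tx":0.7,"ty":4.2,"tz":0,"jaw":0.25},{"wx":0,"wy":0,"wz":0,"tx":0,"ty":0,"tz":0,"jaw":0.25}], "force": 30}}

```text
time_s: 61.15
tcp_pos: [617.6, 346.1, 187.0]
orientation: [[-0.395, 0.919, 0.0], [0.919, 0.395, 0.003], [0.002, 0.001, -1.0]]
ft_force: [-0.5, 0.5, 0.3]
width: 63.9
grip_force: 0.0
```

```bash
python3 look.py bowl apricot0 lemon jar_small
```

```text
61.15 [617.6 346.1 187. ] [[-0.39, 0.92, 0.0], [0.92, 0.39, 0.0], [0.0, 0.0, -1.0]] [-0.5  0.5  0.3] 63.9 0.0
bowl t [(0.64, array([649.3,  77.7,   0. ])), (0.63, array([ 503.7, -389.7,    0. ])), (0.51, array([768.9, 210.6,   0. ]))]
bowl s [(0.8, array([656.8,  46.2,   0. ]))]
apricot0 t [(0.73, array([641.8,  48.1,  18.5])), (0.67, array([ 539.4, -395.9,   18.5])), (0.56, array([647.3,  96.2,  18.5]))]
apricot0 s [(0.72, array([656.4,  74.7,  18.5])), (0.61, array([656.8,  23.7,  18.5]))]
lemon t []
lemon s [(0.85, array([722.2, 352.5,  18.5])), (0.48, array([ 732.5, -115.4,   18.5]))]
jar_small t [(0.91, array([687.2, 246.7,  18.5])), (0.33, array([ 499.7, -389.9,   18.5]))]
jar_small s [(0.95, array([680.8, 258.3,  18.5])), (0.61, array([ 329.3, -195.3,   18.5]))]
t 175 [698. 261.  20.]
t 43 [657.  56.  20.]
s 75 [ 385. -169.   20.]
s 147 [696. 255.  20.]
s 334 [621. 337.  20.]
```

>>> {"op": "play_rows", "data": {"motion": [{"wx":0,"wy":0,"wz":0,"tx":0.4,"ty":-0.65,"tz":-5,"jaw":0.25},{"wx":0,"wy":0,"wz":0,"tx":0,"ty":0,"tz":-5,"jaw":0.25},{"wx":0,"wy":0,"wz":0,"tx":0,"ty":0,"tz":-4,"jaw":0.25},{"wx":0,"wy":0,"wz":0,"tx":0,"ty":0,"tz":0,"jaw":0.25}], "force": 30}}

```text
time_s: 62.15
tcp_pos: [620.9, 334.3, 42.5]
orientation: [[-0.39, 0.921, -0.005], [0.921, 0.39, -0.002], [-0.0, -0.005, -1.0]]
ft_force: [0.1, 0.0, 0.0]
width: 64.3
grip_force: 0.0
```

>>> {"op": "play_rows", "data": {"motion": [{"wx":0,"wy":0,"wz":0,"tx":0.1,"ty":0.45,"tz":-1.5,"jaw":0.25},{"wx":0,"wy":0,"wz":0,"tx":0,"ty":0,"tz":-1.5,"jaw":0.25},{"wx":0,"wy":0,"wz":0,"tx":0,"ty":0,"tz":0,"jaw":0.4},{"wx":0,"wy":0,"wz":0,"tx":0,"ty":0,"tz":0,"jaw":0.6},{"wx":0,"wy":0,"wz":0,"tx":0,"ty":0,"tz":0,"jaw":0.7},{"wx":0,"wy":0,"wz":0,"tx":0,"ty":0,"tz":0,"jaw":0.7}], "force": 30}}

```text
time_s: 62.9
tcp_pos: [623.8, 340.1, 15.9]
orientation: [[-0.39, 0.921, 0.001], [0.921, 0.39, 0.0], [0.0, 0.001, -1.0]]
ft_force: [-0.3, -0.4, 5.1]
width: 38.7
grip_force: 30.5
```

>>> {"op": "play_rows", "data": {"motion": [{"wx":0,"wy":0,"wz":0,"tx":0,"ty":0,"tz":2,"jaw":0.7},{"wx":0,"wy":0,"wz":0,"tx":0,"ty":0,"tz":6,"jaw":0.7},{"wx":0,"wy":0,"wz":0,"tx":0,"ty":0,"tz":5,"jaw":0.7}], "force": 35}}

```text
time_s: 63.28
tcp_pos: [623.5, 340.3, 148.7]
orientation: [[-0.391, 0.921, 0.001], [0.921, 0.391, 0.001], [0.001, 0.001, -1.0]]
ft_force: [1.5, -0.1, 0.3]
width: 38.2
grip_force: 35.5
```

```bash
python3 look.py bowl apricot0
python3 - <<'E'
from h import *
t=viewer.read_camera("top")
f=t["frame"]; hsv=cv2.cvtColor(f,cv2.COLOR_RGB2HSV)
r,c=map(int,proj(t,(641,70,52)))
w=hsv[r-24:r+25,c-24:c+25]; 
for row in w[::2,::2]: print("".join("O" if 10<=p[0]<20 and p[1]>150 and p[2]>95 else ("b" if p[0]<10 or p[0]>170 else ".") for p in row))
print(np.round(onz(t,(r,c),52)))
E
```

```text
63.27 [623.5 340.3 148.7] [[-0.39, 0.92, 0.0], [0.92, 0.39, 0.0], [0.0, 0.0, -1.0]] [ 1.5 -0.1  0.3] 38.2 35.5
bowl t [(0.64, array([649.6,  76.6,   0. ]))]
bowl s [(0.73, array([653.3,  43.3,   0. ]))]
apricot0 t [(0.56, array([654.3,  53.1,  18.5])), (0.46, array([647.6,  98.8,  18.5])), (0.35, array([642.5,  64.9,  18.5]))]
apricot0 s [(0.85, array([683.1, 276.4,  18.5])), (0.7, array([653.3,  69.7,  18.5])), (0.47, array([651.9,  20.9,  18.5]))]
t 174 [698. 260.  20.]
s 73 [ 386. -168.   20.]
s 384 [656.  43.  20.]
........bbbbbbbbb........
.......bbbbbbbbbbbbbbb...
......bbbbbbbbb.bbbbbbbbb
.....bbbbbbbbbbbbbbbbb..b
...bbbb.bbbbbbbbbbbbbbbb.
...bbbbbbbbbbbbbbbbbbbbb.
..bbbbbb.bbbbbbbbbbbbbbb.
..bbbbbbbbbbbbbbbbbbbbbbb
.bbbbbb.bbbbbbbbbbbbbbbbb
.bbbb.OOO..bbbOOObbbbbbbb
.bbbbOOOOOObbOOOOObbbbbbb
bbbb.OO.OOOO.OOOOOObbbbbb
bbbb.OO.OOOOOOO.OOO.bbbbb
.bbb.OOOOOOOOOOOOOO.bbbbb
.bbbbOOOOOO..OOOOOObbbb.b
.bbbbbOOOOO..OOOOO.bbbbbb
.bbbbbb...bbbbOOO.bbbbbbb
..bbbbbbbbbbbbbbbbbbbbbb.
..bbbbbbbbbbbbbbbbbbbbbbb
.b.bbbbbbbbbbbbbbbbbbbb..
....bbbbbbbbbbbbbbbbbb.bb
.....bbbbbbbbbbbbbbbb....
...bbbbbbbbbbbbbbbbb.b...
.........bbbbbbbbb.......
.........................
[643.  72.  52.]
```

>>> {"op": "play_rows", "data": {"motion": [{"wx":0,"wy":0,"wz":-3,"tx":0,"ty":-4.45,"tz":0,"jaw":0.7},{"wx":0,"wy":0,"wz":-3,"tx":0,"ty":-4.45,"tz":0,"jaw":0.7},{"wx":0,"wy":0,"wz":-3,"tx":0,"ty":-4.45,"tz":0,"jaw":0.7},{"wx":0,"wy":0,"wz":-3,"tx":0,"ty":-4.45,"tz":0,"jaw":0.7},{"wx":0,"wy":0,"wz":-3,"tx":0,"ty":-4.45,"tz":0,"jaw":0.7},{"wx":0,"wy":0,"wz":-3,"tx":0,"ty":-4.45,"tz":0,"jaw":0.7},{"wx":0,"wy":0,"wz":0,"tx":0,"ty":0,"tz":-3,"jaw":0.7},{"wx":0,"wy":0,"wz":0,"tx":0,"ty":0,"tz":0,"jaw":0.7}], "force": 35}}

```text
time_s: 64.62
tcp_pos: [621.8, 72.4, 112.9]
orientation: [[-0.086, 0.996, -0.005], [0.996, 0.086, -0.0], [0.0, -0.005, -1.0]]
ft_force: [-0.2, 0.2, -0.4]
width: 38.8
grip_force: 35.5
```

>>> {"op": "play_rows", "data": {"motion": [{"wx":0,"wy":0,"wz":0,"tx":0,"ty":0,"tz":-1.8,"jaw":0.7},{"wx":0,"wy":0,"wz":0,"tx":0,"ty":0,"tz":-1,"jaw":0.7},{"wx":0,"wy":0,"wz":0,"tx":0,"ty":0,"tz":0,"jaw":0.7},{"wx":0,"wy":0,"wz":0,"tx":0,"ty":0,"tz":0,"jaw":0.48},{"wx":0,"wy":0,"wz":0,"tx":0,"ty":0,"tz":0,"jaw":0.42},{"wx":0,"wy":0,"wz":0,"tx":0,"ty":0,"tz":3,"jaw":0.4},{"wx":0,"wy":0,"wz":0,"tx":0,"ty":0,"tz":5,"jaw":0.4},{"wx":0,"wy":0,"wz":0,"tx":0,"ty":0,"tz":6,"jaw":0.4}], "force": 30}}

```text
time_s: 65.62
tcp_pos: [622.9, 72.9, 228.2]
orientation: [[-0.087, 0.996, -0.002], [0.996, 0.087, 0.0], [0.0, -0.002, -1.0]]
ft_force: [0.9, -0.6, -0.3]
width: 51.0
grip_force: 0.0
```

>>> {"op": "play_rows", "data": {"motion": [{"wx":0,"wy":0,"wz":0,"tx":-4,"ty":-5,"tz":0,"jaw":0.4},{"wx":0,"wy":0,"wz":0,"tx":-4,"ty":-5,"tz":0,"jaw":0.4},{"wx":0,"wy":0,"wz":0,"tx":-3,"ty":-5,"tz":0,"jaw":0.4},{"wx":0,"wy":0,"wz":0,"tx":0,"ty":-5,"tz":0,"jaw":0.4},{"wx":0,"wy":0,"wz":0,"tx":0,"ty":-5,"tz":0,"jaw":0.4},{"wx":0,"wy":0,"wz":0,"tx":0,"ty":-5,"tz":0,"jaw":0.4},{"wx":0,"wy":0,"wz":0,"tx":0,"ty":-4,"tz":0,"jaw":0.4}], "force": 30}}

```text
time_s: 66.5
tcp_pos: [515.1, -266.9, 227.5]
orientation: [[-0.086, 0.996, 0.0], [0.996, 0.086, -0.001], [-0.001, 0.0, -1.0]]
ft_force: [0.2, 0.2, -0.2]
width: 51.3
grip_force: 0.0
```

```bash
python3 look.py bowl bowl_mid apricot0 wrench mouth latch_tip jar_tall jar_round jar_small lemon spoon
python3 - <<'E'
from h import *
for q in("top","side"):
    t=viewer.read_camera(q)
    f=t["frame"]; hsv=cv2.cvtColor(f,cv2.COLOR_RGB2HSV)
    r,c=map(int,proj(t,(641,70,52)))
    w=hsv[r-30:r+31,c-30:c+31]
    for row in w[::2,::2]: print("".join("O" if 9<=p[0]<20 and p[1]>150 and p[2]>95 else ("b" if p[0]<10 or p[0]>170 else ".") for p in row))
E
```

```text
66.5 [ 515.1 -266.9  227.5] [[-0.09, 1.0, 0.0], [1.0, 0.09, -0.0], [-0.0, 0.0, -1.0]] [ 0.2  0.2 -0.2] 51.3 0.0
bowl t [(0.7, array([696.3, 255.8,   0. ])), (0.69, array([554.5, 146.8,   0. ])), (0.68, array([647.6,  71. ,   0. ]))]
bowl s [(0.7, array([652.5,  45. ,   0. ]))]
bowl_mid t [(0.71, array([648.1,  69.9,  27. ]))]
bowl_mid s [(0.85, array([651.1,  46.2,  27. ])), (0.45, array([675.4, 264. ,  27. ]))]
apricot0 t [(0.71, array([653.1, 100.9,  18.5])), (0.67, array([615.8,  74.7,  18.5])), (0.61, array([642.9,  54.6,  18.5]))]
apricot0 s [(0.82, array([624.5,  31.6,  18.5])), (0.61, array([661.9,  19.3,  18.5])), (0.55, array([656.5,  56.5,  18.5]))]
wrench t [(0.81, array([ 502.2, -390.3,    4. ])), (0.54, array([654.7,  66.9,   4. ]))]
wrench s [(0.77, array([ 501.1, -381.5,    4. ]))]
mouth t []
mouth s [(0.79, array([ 607.9, -390.4,   11. ])), (0.71, array([ 335., -210.,   11.]))]
latch_tip t [(0.84, array([716.3, -97.9,  33. ]))]
latch_tip s [(0.59, array([ 724., -106.,   33.]))]
jar_tall t [(0.77, array([743.3, 196.6,  18.5])), (0.35, array([ 499.9, -381.7,   18.5]))]

[... 1861 characters left out ...]
bbbbbbbbbObOOOOOOO.bbbbbbbbb
..bbbbbbbbbbbOOOOOOOO...bbbbbbb
..bbbbbbbbbbbOOOOOOOOOOOO.bbbbb
..bbbbbbbbbbbOOOOOOOOOOOOO.bbbb
..bbbbbbbbbbbOOOOOOOOOOOOOO.bbb
..bbbbbbbbbbOOOOOOOOOOOOOOO.bbb
..bbbbbbbb.OOOOOOOOOOOOOOOOObbb
.bbbbbbbb.OOOOOOOOOOOOOOOOOObbb
.bbbbbbbbOOOOOOOOOOOOOOOOOObbb.
.bbbbbbbbOOOOOOOOOOOOOOOOOObbb.
b..bbbbbbOOOOOOOOO..OOOOObbbbbb
bb.bbbbbb.OOOOOOOO.bbbbbbbbbbb.
....bbbbbb.OOOOOOO.bbbbbbbbb.b.
.bbb.bbbObbb...O..bbbbbbbbb....
b.bb..bbbbbbbObbbbbbbbbbbb..bb.
...b.bbbbbbbbbbbbbbbbbbbb....bb
b..b.b.bbbbbbbbbbbbbbbbb.bb...b
.b..b..bb.bbbbbbbbbbbbb.bb.....
bbbb..bb.b..bbbbbbbbbb..b.b.bb.
......bbb...b......bb.b...b.b..
b.b..b...b.bbbbb.b..b.bb.......
..b.b...bb...b..b.bbb.b.b.bb...
```

```bash
python3 -c "
from rig import order
print(order.close_job())"
```

```text
the job is handed in; nothing more can be done
None
```

The job is handed in: I opened the latch with the wrench and laid the wrench back on its mat, then stood the bowl on the plate, pressed tare and put all three loose apricots in it; the tare press is judged from force and travel, and it briefly took 44 N at the fingertips.

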